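Lock the bench magnifier's focus without losing its setting

TASK

Lock the focus of the bench magnifier: set the steel bench block on the worktop against its focus lever, on the side to which the lock ring will drag it, so that the barrel is held still, then push the brass lock ring round clockwise (seen from above) by its bars until it is fully tight. The focus lever must stay where it is set the whole time; leave the block lying flat against it, and do not shift the other things on the bench.

Things in the scene. Friction and masses are not known exactly. Their poses are not given: they have to be found in the camera images.
- axis_base (a point): centre of the underside of the fixed bench magnifier, on its upright axis, at worktop height. From below: round foot 104 mm across, 13 mm high; housing 84 mm across to 47 mm, slotted from 15 to 30 mm high for the focus lever; brass knurled lock ring 93 mm across from 48 to 70 mm; barrel 66 mm across with a lens, to 100 mm
- bracket_post (a point): top of the magnifier's fixed bracket post (14 x 13 mm, 110 mm high, 106 mm from the axis); from it a flat arm 14 mm wide, 100 to 110 mm high, runs in to the axis and ends in a bezel 60 mm across over the lens. The ring's bars pass under the arm, but fingers pushing a bar cannot
- lock_ring (a joint): turn of the lock ring against the housing, rad; grows clockwise seen from above (tightening); hard stop, fully tight, at 2.0; starts at 0 to 0.4. Stiff: 0.15 N m, plus 0.12 N m from the barrel when that is held; stays where it is left. The barrel is dragged round with the ring unless something holds it
- bar_a (a point): centre of the 12 mm ball at the end of one of the lock ring's four radial tommy bars, 78 mm from the axis, 59 mm above the worktop; the bars are round, 9 mm thick, 90 degrees apart, stick out of the ring from 46 mm, and turn with the ring
- bar_b (a point): the same on the second bar (90 degrees counter-clockwise of bar_a seen from above)
- bar_c (a point): the same on the third bar (180 degrees from bar_a)
- bar_d (a point): the same on the fourth bar (90 degrees clockwise of bar_a seen from above)
- barrel: lens barrel with focus lever; origin on the axis at worktop height, x along the lever, z up. Held in the lock ring by friction only (0.12 N m), turns about the upright axis. The lever is a straight level round bar 12 mm thick, its middle 22 mm up, from the housing out to 161 mm from the axis, pointing to the robot's left and towards it
- lever_tip (a point): on the middle line of the focus lever, 155 mm from the axis (6 mm before its rounded end), 22 mm above the worktop; its place at the start is the setting that must be kept, to within 12 mm
- block_center (a point): centre of the plain steel bench block, 80 (its x) x 44 (its y) x 34 mm high (z), 0.65 to 0.95 kg, lying flat and loose on the worktop, its centre 17 mm up; starts to the right of the magnifier at any yaw. Overhead: a fixed lamp hood hangs 0.39 to 0.5 m above the worktop, beyond 0.64 m ahead of the robot, from 0.03 m right to 1.0 m left; keep wrist and forearm clear of it
- jar_pickle: bystander, loose: wide screw-top jar, 77 mm across, 92 mm tall; origin at the centre of its underside; not to be shifted by more than 30 mm
- brass_pot_0: bystander, loose: small lidded metal pot, 34 mm across, 38 mm tall; origin at the centre of its underside; not to be shifted by more than 30 mm
- brass_pot_1: bystander, loose: narrower lidded metal pot, 30 mm across, 44 mm tall; origin at the centre of its underside; not to be shifted by more than 30 mm
Not all that is in view belongs to the job. Of the things shaped like the part that bears block_center, the bare steel one is meant.

How it is judged:
By the outcome, as a careful person would: the job done as asked, in the order asked, and still so for the second after the job is handed in, with the robot touching nothing.
It also fails if it takes over 72 s, if anything falls off the work surface, if the arm or the gripper's body presses on something with over 40 N, if the wrist force passes 120 N, or if a joint passes its speed limit or range.

ROBOT

A 7-joint arm with a two-finger parallel gripper is mounted at the origin on a cart in front of the work surface, level with it; the furniture and walls round the work are solid. World frame = base frame: x ahead of the robot, y to its left, z up, the work surface at z = 0. Lengths are in m, angles in degrees, forces in N, time in s.
With the tool pointing down it reaches from about 0.425 to 0.925 m from the base axis. Payload 6.8 kg.
Tool frame: the origin (TCP) lies midway between the tips of the shut fingers; the grasp point (between the pads) lies 19 mm behind it; x points along the fingers, z is the direction in which the jaws open and shut, and the axes are right-handed (so a half turn about x gives the same grasp; the last joint's range is limited). The gripper opens to 85 mm and grips with 20 to 120 N. Pads are 22 mm wide; open, the fingers measure 114 mm over their backs; the gripper's body (76 mm by 85 mm) begins 54 mm behind the grasp point. The pads swing forward as they close: fully open they stand 13 mm farther back than shut.
Start: joints at [66.343, 27.33, 1.283, 89.118, -0.659, 63.558, -4.761], TCP at [0.203, -0.644, 0.231] pointing down, gripper open.
Joint ranges: [-169.35, 169.35], [-19.33, 120.38], [-80.79, 83.38], [13.8, 139.57], [-78.32, 258.32], [9.67, 109.79], [-169.56, 169.56]. Speed limits (degrees/s): [136.94, 136.94, 180, 180, 180, 180, 180].

INTERFACE

Orientations are given as [roll, pitch, yaw] about the fixed x, y, z axes, in that order (R = Rz(yaw) Ry(pitch) Rx(roll)).
In Python, from workcell import r gives the robot as it stands.
- The arm moves only by the tool step_arm, never from a script. Its argument "series" is a list that holds one entry, the list of rows, each a list of 7 numbers: the turn, a rotation vector about the world's x, y, z in degrees, then the shift along the world's x, y, z in cm, then the opening, from 0 (shut) to 1 (fully open). In form: [[[rx, ry, rz, x, y, z, grip], ...]]. A call has 1 to 10 rows; each row shifts and turns the pose as measured when the row begins; what a row does not reach is not made up. A row lasts 1/10 s, in which the tool goes at most 50 mm and 8.59 degrees, less where a joint would pass 70% of its speed; a pose out of reach is approached as far as the arm can. A call with a gripper value outside its range is refused whole. The fingers move at their own pace and stop on an object; "squeeze" is the grip in N (left out, the last holds). Time passes only in rows, so rows that do not move let the fingers close. It gives the time, the measured TCP pose, the force and the opening at its end, in the units of the state.
- r.observe(): the state, without advancing time (a new reading comes with each control period).
- r.capture(name): name is "scene" or "top"; returns a dict with "color" (384x512x3 uint8, red, green, blue), "fov_y" (degrees; the focal length in pixels is half the picture's height over the tangent of half this angle, whatever the lens; pixels are square), "cx", "cy" (the principal point, pixels), "world_to_cam" (4x4, takes a point from world to camera coordinates). Camera axes: x right, y up, looking along -z (the intrinsics and any distortion apply to the point x, -y, -z); pixel columns grow to the right and rows downward; lengths in m; the calibration is good to about 2 mm. A picture is of the moment at which its call begins. There is no depth.
- r.sign_off(): hands the job in, once; it reports no verdict.
Trained networks look in a picture, given as the dict that the camera call returned (one of the last four; its "shot" number tells which), for a name from the list of things; names that differ only in an ending like _2 or _b are one class to them, and where a whole thing is asked for, a point or a joint stands for the part that bears it (a point fixed in the world has none). Each returns a list of dicts, best first, with "conf" (0 to 1); they miss things now and then, are a little off and sometimes report something else, mostly with a low value. They report only what shows in the picture. A call takes as long as a camera call. They do not tell look-alikes from the thing itself.
- r.spot_in(picture, label): "location" ([x, y, z] in m, in the coordinates of the camera as it stood for that picture, good to about 4 mm: the middle of the surface that is visible of it).
- r.regions_of(picture, label): "region" (384x512 bool, what is visible of it).
The state is a dict: "clock": time; "joints": joint angles; "qvel": joint speeds; "tau": joint torques, N m; "ee_pos": TCP position; "tool_rot": TCP orientation; "contact_force": force on the tool from outside, world axes, zero at the start; "moment": the same for the moment, N m; "grip_width": opening from 0.0 (shut) to 1.0 (fully open).
Only numpy, scipy, OpenCV 4.12 (cv2) and the standard library are available. Lean on these libraries where they do the work, as an engineer would, in place of code of your own. Each camera call takes 0.05 s, during which the arm holds its last target.

## Working session

There is one attempt and no reset: what is moved stays moved. The work goes in short steps, Python scripts to look and compute and a tool call to move; the robot and the scene stay as the last step left them, time stands still between calls to the robot, and variables do not carry over. Pictures are saved under pics/ and viewed, and the job is handed in when it is done.

Besides the shell and the picture viewer there is one more tool, called after "Call:" as name(argument=value, ...) on one line, values as JSON. step_arm: Moves the arm, as the interface text tells. Its arguments: {"type":"object","properties":{"series":{"type":"array","items":{"type":"array","items":{"type":"array","items":{"type":"number"}}}},"squeeze":{"type":"number"}},"required":["series"]}

```bash
ls; mkdir -p pics; python3 - <<'E'
from workcell import r
import cv2,numpy as np
print(r.observe())
for n in ("scene","top"):
    p=r.capture(n); cv2.imwrite(f"pics/{n}0.png",p["color"][:,:,::-1])
    print(n,p["fov_y"],p["cx"],p["cy"],p["shot"],[k for k in p]); print(np.round(p["world_to_cam"],3))
E
```

```text
pics
{'clock': 0.0, 'joints': array([66.34510954, 27.37693034,  1.28175618, 89.17857492, -0.65912923,
       63.55900802, -4.76077861]), 'qvel': array([-0.01564561, -0.06754589, -0.10338747, -0.08214865, -0.02414683,
       -0.04660561,  0.00630292]), 'tau': array([-6.44733768e-05, -5.96446860e+01,  1.60809215e+00, -2.81192744e+01,
        1.24498285e-02,  9.51150869e-03,  1.44157923e-05]), 'ee_pos': array([ 0.20232738, -0.64333208,  0.23031111]), 'tool_rot': array([-175.37857698,   89.89285541,  112.08268681]), 'contact_force': array([ 1.05833455, -0.29309018,  0.07408692]), 'moment': array([-0.0497131 ,  0.00928071, -0.03101235]), 'grip_width': 0.9992980851436475}
scene 56.25483512366791 262.57393763264196 190.5601315496569 1 ['color', 'fov_y', 'cx', 'cy', 'world_to_cam', 'shot']
[[-0.514 -0.858  0.004  0.241]
 [ 0.587 -0.348  0.731 -0.371]
 [-0.626  0.377  0.683 -1.24 ]
 [ 0.     0.     0.     1.   ]]
top 57.95861850644962 249.7265206157628 191.5590874967875 2 ['color', 'fov_y', 'cx', 'cy', 'world_to_cam', 'shot']
[[-0.009 -1.    -0.005  0.002]
 [ 0.996 -0.01   0.094 -0.509]
 [-0.094 -0.004  0.996 -1.37 ]
 [ 0.     0.     0.     1.   ]]
```

View pics/scene0.png

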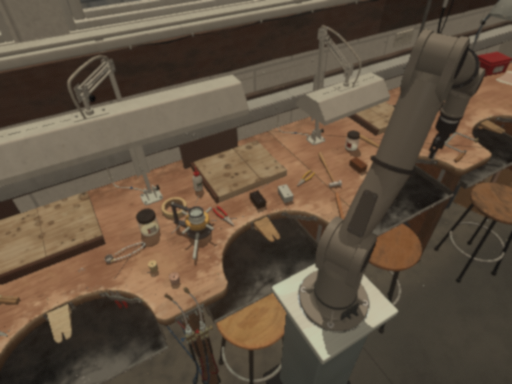

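View pics/top0.png

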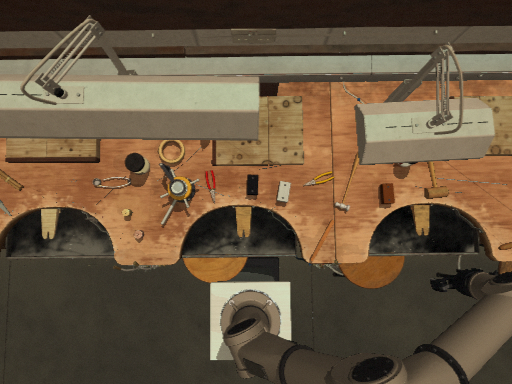

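```bash
cat > h.py <<'E'
from workcell import r
import cv2,numpy as np
def foc(p): return 192/np.tan(np.radians(p["fov_y"]/2))
def c2w(p,c): 
    M=np.linalg.inv(p["world_to_cam"]); return M[:3,:3]@np.asarray(c)+M[:3,3]
def proj(p,w):
    w=np.atleast_2d(w); c=w@p["world_to_cam"][:3,:3].T+p["world_to_cam"][:3,3]
    f=foc(p); return np.c_[p["cx"]+f*c[:,0]/-c[:,2], p["cy"]-f*c[:,1]/-c[:,2]]
def ray(p,uv,z):
    f=foc(p); d=np.array([(uv[0]-p["cx"])/f,-(uv[1]-p["cy"])/f,-1.])
    M=np.linalg.inv(p["world_to_cam"]); D=M[:3,:3]@d; o=M[:3,3]
    return o+D*(z-o[2])/D[2]
def crop(p,name,x0,y0,x1,y1,s):
    cv2.imwrite(f"pics/{name}.png",cv2.resize(p["color"][y0:y1,x0:x1,::-1],None,fx=s,fy=s,interpolation=cv2.INTER_CUBIC))
E
python3 - <<'E'
from h import *
S=r.capture("scene");T=r.capture("top")
crop(S,"s1",90,150,290,300,4); crop(T,"t1",90,130,290,260,4)
for n in ["block_center","bar_a","lever_tip","barrel","lock_ring","axis_base","bracket_post","jar_pickle","brass_pot_0","brass_pot_1"]:
    for p,k in((S,"S"),(T,"T")):
        try:
            for d in r.spot_in(p,n)[:6]:
                w=c2w(p,d["location"]);print(n,k,round(d["conf"],2),np.round(w,3),np.round(proj(p,w)[0],1))
        except Exception as e: print(n,k,e)
E
```

```text
block_center S 0.63 [ 0.497 -0.135  0.035] [285.8 192.1]
block_center S 0.62 [ 0.487 -0.538  0.035] [356.9 163.9]
block_center T 0.61 [0.618 0.432 0.09 ] [136.9 163. ]
block_center T 0.57 [ 0.542 -0.01   0.038] [251.4 183. ]
block_center T 0.56 [ 0.498 -0.548  0.034] [386.5 192.8]
block_center T 0.49 [ 0.509 -0.134  0.038] [282.7 190.9]
bar_a S 0.65 [0.495 0.288 0.071] [195.5 223.7]
bar_a T 0.59 [0.512 0.277 0.072] [177.5 190.4]
lever_tip S 0.54 [0.498 0.287 0.081] [195.2 221.4]
lever_tip T 0.61 [0.512 0.285 0.095] [174.2 189.8]
barrel S 0.76 [0.494 0.286 0.083] [195.8 221.6]
barrel S 0.38 [0.494 0.285 0.072] [196.3 223.4]
barrel T 0.63 [0.515 0.277 0.095] [176.4 189.2]
barrel T 0.27 [0.508 0.277 0.072] [177.7 191.4]
lock_ring S 0.72 [0.494 0.287 0.07 ] [196.  223.9]
lock_ring S 0.5 [0.496 0.29  0.082] [194.6 221.8]
lock_ring T 0.96 [0.509 0.275 0.069] [178.2 191.3]
axis_base S 0.78 [0.503 0.292 0.062] [194.2 224.4]
axis_base S 0.43 [0.495 0.29  0.07 ] [195.  224.1]
axis_base T 0.83 [0.519 0.279 0.073] [177.  188.5]
axis_base T 0.34 [0.512 0.281 0.095] [175.3 189.8]
bracket_post S 0.75 [0.507 0.297 0.064] [192.3 223.7]
bracket_post T 0.59 [0.522 0.275 0.066] [178.4 188.1]
bracket_post T 0.53 [0.511 0.28  0.094] [175.5 190.2]
jar_pickle S 0.62 [0.496 0.285 0.072] [196.  223.1]
jar_pickle T 0.6 [0.617 0.427 0.091] [138.1 163.2]
brass_pot_0 S 0.42 [0.422 0.492 0.034] [152.3 265.4]
brass_pot_0 S 0.39 [0.497 0.291 0.072] [194.5 223.3]
brass_pot_0 T 0.43 [0.431 0.489 0.036] [125.9 212. ]
brass_pot_1 S 0.42 [0.422 0.492 0.034] [152.3 265.4]
brass_pot_1 S 0.39 [0.497 0.291 0.072] [194.5 223.3]
brass_pot_1 T 0.43 [0.431 0.489 0.036] [125.9 212. ]
```

View pics/s1.png

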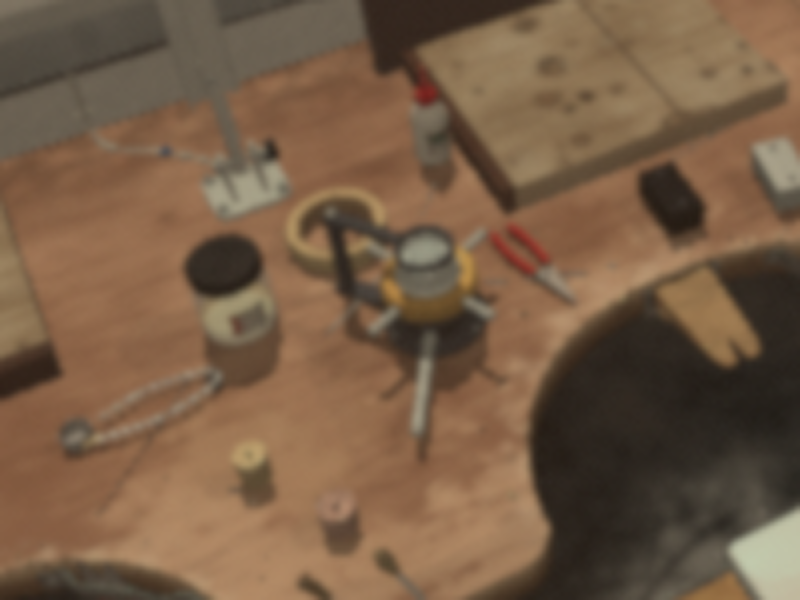

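View pics/t1.png

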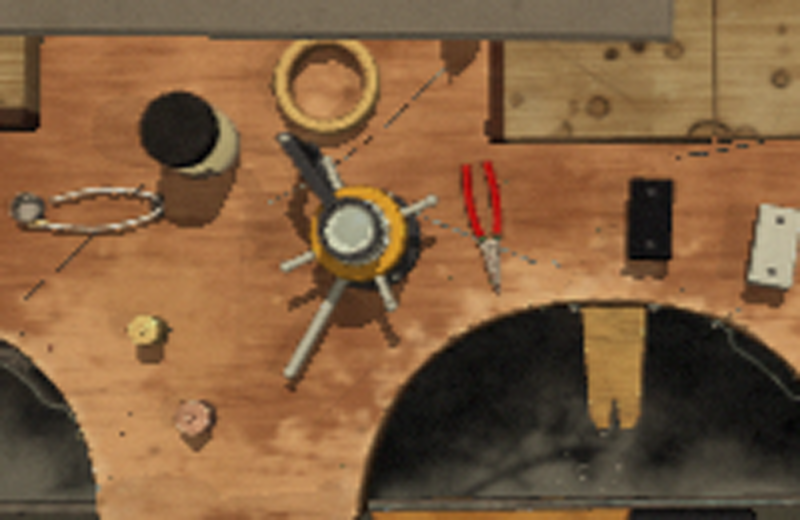

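```bash
python3 - <<'E'
from h import *
S=r.capture("scene");T=r.capture("top")
import pickle; pickle.dump((S,T),open("st0.pkl","wb"))
outs=[]
for p,k,(x0,y0,x1,y1) in((S,"S",(120,190,245,280)),(T,"T",(110,150,235,240))):
    row=[]
    for n in ["lock_ring","barrel"]:
        ds=r.regions_of(p,n); print(k,n,[(round(d["conf"],2),int(d["region"].sum())) for d in ds])
        im=p["color"].copy()[:,:,::-1].copy()
        m=ds[0]["region"]; im[m]=im[m]//2+np.array([0,128,0],np.uint8)
        row.append(cv2.resize(im[y0:y1,x0:x1],None,fx=3.2,fy=3.2,interpolation=cv2.INTER_NEAREST))
    outs.append(np.hstack(row))
cv2.imwrite("pics/reg.png",np.vstack(outs))
ims=[]
for p,(x0,y0,x1,y1) in((S,(235,170,310,215)),(T,(235,165,310,210))):
    ims.append(cv2.resize(p["color"][y0:y1,x0:x1,::-1],None,fx=5.33,fy=5.33,interpolation=cv2.INTER_NEAREST))
cv2.imwrite("pics/blk.png",np.hstack(ims))
for p,k in((S,"S"),(T,"T")):
  for d in r.regions_of(p,"block_center"):
    ys,xs=np.nonzero(d["region"]); print(k,round(d["conf"],2),xs.mean().round(1),ys.mean().round(1),len(xs),cv2.minAreaRect(np.c_[xs,ys].astype(np.float32)), p["color"][d["region"]].mean(0).round())
E
```

```text
S lock_ring [(0.67, 533)]
S barrel [(0.56, 250), (0.22, 363)]
T lock_ring [(0.89, 518)]
T barrel [(0.78, 269)]
S 0.75 357.3 164.5 207 ((357.2500305175781, 164.25001525878906), (17.677669525146484, 12.727920532226562), 45.0) [85. 56. 37.]
S 0.58 284.8 192.4 154 ((284.800048828125, 192.60000610351562), (16.994115829467773, 9.838698387145996), 63.43495178222656) [139. 130. 111.]
S 0.5 257.5 199.5 211 ((257.7000427246094, 199.4000244140625), (18.335756301879883, 12.521980285644531), 63.43495178222656) [54. 41. 32.]
T 0.76 252.0 184.3 196 ((251.5, 184.0), (18.0, 11.0), 90.0) [26. 23. 21.]
T 0.65 386.6 193.2 259 ((386.5, 193.0), (20.0, 13.0), 90.0) [89. 44. 19.]
T 0.61 283.1 191.2 224 ((283.0499572753906, 191.14999389648438), (11.455129623413086, 20.081832885742188), 8.130102157592773) [177. 168. 142.]
```

View pics/reg.png

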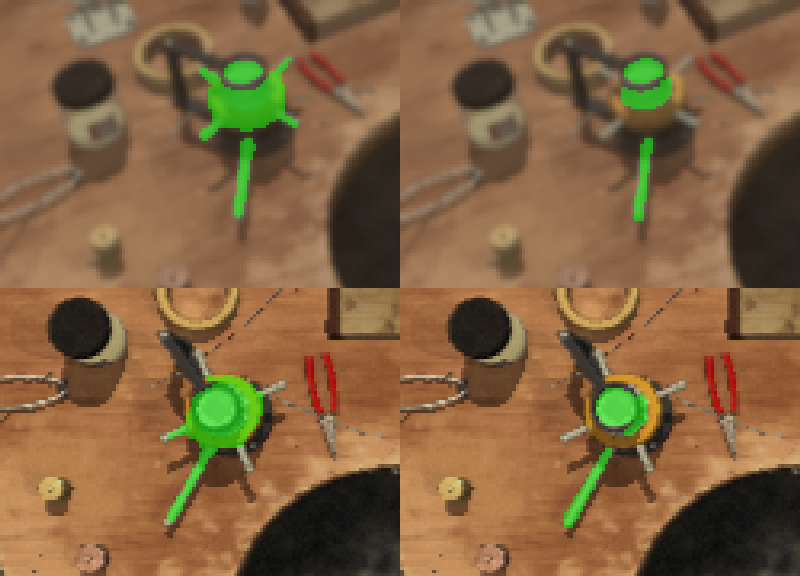

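View pics/blk.png

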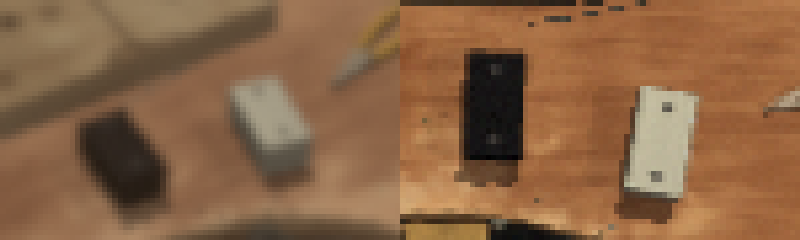

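```bash
cat > fit.py <<'E'
from h import *
import pickle
from scipy.optimize import minimize
def strip(ax,az,r0,r1,z,w):
    t=np.linspace(r0,r1,25); d=np.array([np.cos(az),np.sin(az)]); n=np.array([-d[1],d[0]])
    P=[]
    for o in w: P.append(np.c_[ax+t[:,None]*d+o*n,np.full(25,z)])
    return np.vstack(P)
def samp(I,uv): return cv2.remap(I,uv[:,0].astype(np.float32).reshape(-1,1),uv[:,1].astype(np.float32).reshape(-1,1),cv2.INTER_LINEAR).ravel()
def maps(p):
    c=p["color"].astype(np.float32); sat=1-(c.min(2)+1)/(c.max(2)+1); v=c.max(2)/255
    metal=np.clip((0.45-sat)/0.2,0,1)*np.clip((v-0.25)/0.2,0,1)
    brass=np.clip((sat-0.65)/0.15,0,1)*np.clip((v-.4)/.2,0,1)
    return metal.astype(np.float32),brass.astype(np.float32)
def score(x,views,lev=True):
    ax=x[:2]; s=0
    for p,m,b in views:
        f=lambda az,r0,r1,z,w,i=m: samp(i,proj(p,strip(ax,az,r0,r1,z,w))).mean()
        s+=2*(f(x[2],.06,.161,.024,[-.003,0,.003])-f(x[2],.06,.161,.024,[-.013,.013])-f(x[2],.165,.175,.024,[0])*.3)
        for k in range(4):
            a=x[3]+k*np.pi/2
            s+=.7*(f(a,.052,.083,.061,[-.002,0,.002])-f(a,.052,.083,.061,[-.012,.012])-.3*f(a,.088,.095,.059,[0]))
        th=np.linspace(0,2*np.pi,60,endpoint=False); c=np.c_[np.cos(th),np.sin(th)]
        g=lambda rr:samp(b,proj(p,np.c_[ax+rr*c,np.full(60,.070)])).mean()
        s+=1.5*(g(.042)-g(.053))
    return -s
if __name__=="__main__":
    import sys
    S,T=pickle.load(open(sys.argv[1] if len(sys.argv)>1 else "st0.pkl","rb"))
    vs=[(p,*maps(p)) for p in(S,T)]
    for nm,v in(("S",vs[:1]),("T",vs[1:]),("ST",vs)):
        best=None
        for l0 in np.radians([150,155,160]):
          for a0 in np.radians(np.arange(0,90,15)):
            for dx in(-.006,.006):
              x0=np.array([.508+dx,.28,l0,a0])
              q=minimize(score,x0,args=(v,),method="Nelder-Mead",options=dict(initial_simplex=x0+np.vstack([np.zeros(4),np.diag([.008,.008,.08,.12])])))
              if best is None or q.fun<best.fun: best=q
        x=best.x; print(nm,round(best.fun,3),x[:2].round(4),np.degrees(x[2:]).round(1))
    np.save("fit.npy",x)
    o=[]
    for p,(x0,y0,x1,y1) in((S,(145,190,245,285)),(T,(130,150,230,245))):
        im=cv2.resize(p["color"][y0:y1,x0:x1,::-1],None,fx=4,fy=4,interpolation=cv2.INTER_NEAREST)
        def pt(w): return tuple(int(v) for v in ((proj(p,w)[0]-[x0,y0]+.5)*4).round())
        def P(az,rr,z): return [x[0]+rr*np.cos(az),x[1]+rr*np.sin(az),z]
        cv2.line(im,pt(P(x[2],.05,.022)),pt(P(x[2],.161,.022)),(255,0,255),1)
        for k in range(4): cv2.line(im,pt(P(x[3]+k*np.pi/2,.046,.059)),pt(P(x[3]+k*np.pi/2,.084,.059)),(255,255,0),1)
        for rr,z in((.0465,.07),(.0465,.048),(.052,0)):
            for t in np.arange(0,6.28,.1): cv2.circle(im,pt(P(t,rr,z)),1,(0,255,0),-1)
        o.append(im)
    cv2.imwrite("pics/fit%s.png"%(sys.argv[2] if len(sys.argv)>2 else ""),np.hstack(o))
E
python3 fit.py
```

```text
S -3.95 [0.5225 0.2717] [150.9  24.5]
T -5.243 [0.5229 0.2731] [151.   24.2]
ST -9.109 [0.5228 0.2726] [151.   24.3]
```

View pics/fit.png

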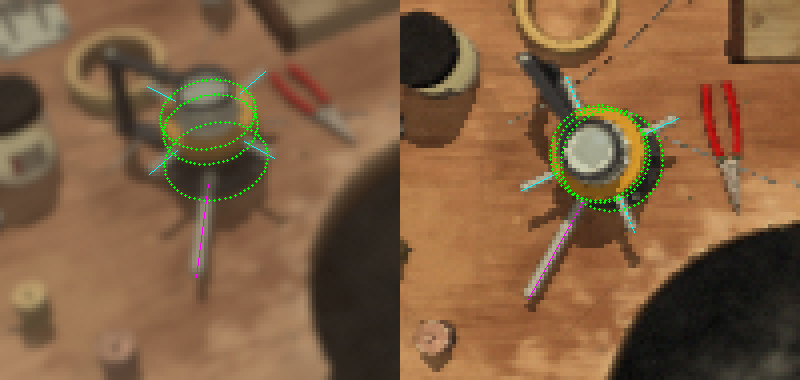

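```bash
cat > fitb.py <<'E'
from fit import *
def rect(x,hx,hy,z,n=12,edge=False):
    u=np.linspace(-1,1,n); c,s=np.cos(x[2]),np.sin(x[2])
    if edge: g=np.vstack([np.c_[u,-np.ones(n)],np.c_[u,np.ones(n)],np.c_[-np.ones(n),u],np.c_[np.ones(n),u]])
    else: g=np.array(np.meshgrid(u,u)).reshape(2,-1).T
    g=g*[hx,hy]; return np.c_[x[0]+g[:,0]*c-g[:,1]*s,x[1]+g[:,0]*s+g[:,1]*c,np.full(len(g),z)]
def bscore(x,views,zt=.034):
    s=0
    for p,m,b in views:
        s+=samp(m,proj(p,rect(x,.038,.020,zt))).mean()-samp(m,proj(p,rect(x,.044,.026,zt,30,True))).mean() if p is views[-1][0] or True else 0
    return -s
def fitblock(S,T,x0):
    def mm(p):
        c=p["color"].astype(np.float32); return np.clip((c[:,:,2]/(c[:,:,0]+1)-.5)/.25,0,1)*np.clip((c.max(2)-60)/60,0,1)
    vs=[(p,mm(p),0) for p in(S,T)]
    for nm,v in(("T",vs[1:]),("ST",vs)):
        best=None
        for dy in(-20,-8,8,20):
            y0=np.array(x0)+[0,0,np.radians(dy)]
            q=minimize(bscore,y0,args=(v,),method="Nelder-Mead",options=dict(initial_simplex=y0+np.vstack([np.zeros(3),np.diag([.008,.008,.1])])))
            if best is None or q.fun<best.fun: best=q
        x=best.x; print(nm,round(best.fun,3),x[:2].round(4),np.degrees(x[2]).round(1))
    return x
def draw(p,x,win,s=5):
    x0,y0,x1,y1=win
    im=cv2.resize(p["color"][y0:y1,x0:x1,::-1],None,fx=s,fy=s,interpolation=cv2.INTER_NEAREST)
    for z,col in((.034,(255,0,255)),(0,(0,255,0))):
        q=((proj(p,rect(x,.04,.022,z,2))[[0,1,3,2]]-[x0,y0]+.5)*s).round().astype(np.int32)
        cv2.polylines(im,[q],True,col,1)
    return im
if __name__=="__main__":
    S,T=pickle.load(open("st0.pkl","rb"))
    x=fitblock(S,T,[.505,-.132,np.radians(-8)])
    cv2.imwrite("pics/fitb.png",np.hstack([draw(S,x,(255,170,320,215)),draw(T,x,(255,165,320,210))]))
    a=np.load("fit.npy")
    for z in(0,.1,.11): print(z,ray(T,(161,164.5),z)-[a[0],a[1],0])
E
python3 fitb.py
```

```text
T -0.931 [ 0.5086 -0.138 ] -10.4
ST -1.436 [ 0.5084 -0.138 ] -10.1
0 [0.10444059 0.08942202 0.        ]
0.1 [0.08678287 0.06314616 0.1       ]
0.11 [0.0850171  0.06051858 0.11      ]
```

View pics/fitb.png

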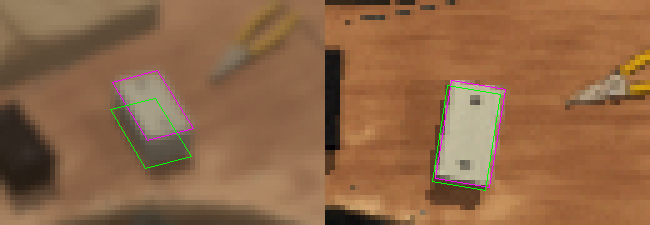

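```bash
cat >> h.py <<'E'
from scipy.spatial.transform import Rotation as Ro
def st():
    o=r.observe(); R=Ro.from_euler("xyz",o["tool_rot"],degrees=True).as_matrix()
    print("t",round(o["clock"],2),"pos",np.round(o["ee_pos"],4),"x",R[:,0].round(3),"jaw az",np.degrees(np.arctan2(R[1,2],R[0,2])).round(1),"F",np.round(o["contact_force"],1),"M",np.round(o["moment"],2),"g",round(o["grip_width"],3),"q",np.round(o["joints"],0))
    return o,R
def plan(pos,jaw):
    o,R=st(); z=np.array([np.cos(np.radians(jaw)),np.sin(np.radians(jaw)),0]); x=np.array([0,0,-1.]); 
    for s in(1,-1):
        G=np.c_[x,np.cross(s*z,x),s*z]; rv=Ro.from_matrix(G@R.T).as_rotvec(degrees=True); print("rot",rv.round(1),np.linalg.norm(rv).round(1))
    print("shift cm",((np.array(pos)-o["ee_pos"])*100).round(2))
E
python3 -c "
from h import *
plan([.5085,-.138,.2],80)"
```

```text
t 1.6 pos [ 0.2026 -0.6439  0.2313] x [ 0. -0. -1.] jaw az -72.5 F [ 0.3 -0.2 -0.5] M [ 0.01 -0.01  0.02] g 0.999 q [66. 27.  1. 89. -1. 64. -5.]
rot [ -0.    0.  152.5] 152.5
rot [  0.    0.  -27.5] 27.5
shift cm [30.59 50.59 -3.13]
```

Call:
step_arm(series=[[[0, 0, -2.5, 2.2, 3.6, -0.2, 1], [0, 0, -2.5, 2.2, 3.6, -0.2, 1], [0, 0, -2.5, 2.2, 3.6, -0.2, 1], [0, 0, -2.5, 2.2, 3.6, -0.2, 1], [0, 0, -2.5, 2.2, 3.6, -0.2, 1], [0, 0, -2.5, 2.2, 3.6, -0.2, 1], [0, 0, -2.5, 2.2, 3.6, -0.2, 1], [0, 0, -2.5, 2.2, 3.6, -0.2, 1], [0, 0, -2.5, 2.2, 3.6, -0.2, 1], [0, 0, -2.5, 2.2, 3.6, -0.2, 1]]])

```text
clock: 2.6
ee_pos: [0.4228, -0.2765, 0.2123]
tool_rot: [4.4, 89.6, -94.9]
contact_force: [1.0, -1.0, 0.1]
grip_width: 0.999
```

```bash
python3 -c "
from h import *
plan([.5085,-.138,.12],80)"
```

```text
t 2.6 pos [ 0.4228 -0.2765  0.2123] x [-0.001 -0.007 -1.   ] jaw az -99.3 F [ 1.  -1.   0.1] M [ 0.02 -0.06 -0.01] g 0.999 q [ 30.  13.  -5. 113.   2.  54. -75.]
rot [1.000e-01 6.000e-01 1.793e+02] 179.3
rot [ 0.4 -0.  -0.7] 0.8
shift cm [ 8.57 13.85 -9.23]
```

Call:
step_arm(series=[[[0.4, 0, -0.7, 2.1, 3.5, -0.5, 1], [0, 0, 0, 2.1, 3.5, -1.5, 1], [0, 0, 0, 2.1, 3.5, -2, 1], [0, 0, 0, 2.1, 3.2, -2.5, 1], [0, 0, 0, 0, 0, -2.5, 1], [0, 0, 0, 0, 0, 0, 1], [0, 0, 0, 0, 0, 0, 1]]])

```text
clock: 3.3
ee_pos: [0.5153, -0.1263, 0.123]
tool_rot: [107.5, 89.5, 8.0]
contact_force: [0.4, 0.0, 0.8]
grip_width: 1.002
```

```bash
python3 -c "
from h import *
plan([.5085,-.138,.006],80)
T=r.capture('top');S=r.capture('scene');crop(T,'t2',230,140,340,220,5);crop(S,'s2',230,140,340,220,5)"
```

```text
t 3.3 pos [ 0.5153 -0.1263  0.123 ] x [ 0.009  0.001 -1.   ] jaw az -99.5 F [0.4 0.  0.8] M [-0.02  0.01 -0.  ] g 1.002 q [ 15.  22. -10. 114.   5.  44. -97.]
rot [-8.000e-01 -1.000e-01  1.795e+02] 179.5
rot [-0.1  0.5 -0.5] 0.7
shift cm [ -0.68  -1.17 -11.7 ]
```

View pics/s2.png

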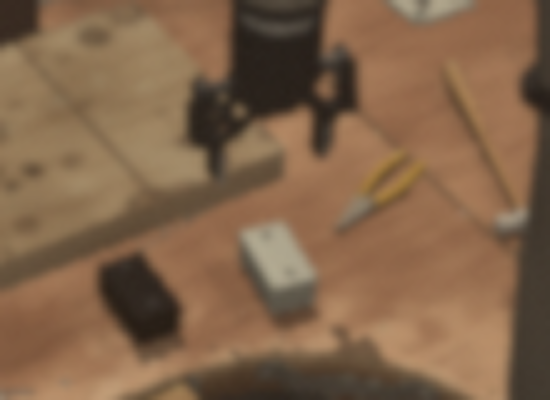

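Call:
step_arm(series=[[[-0.1, 0.5, -0.5, -0.7, -1.2, -2, 1], [0, 0, 0, 0, 0, -3, 1], [0, 0, 0, 0, 0, -3, 1], [0, 0, 0, 0, 0, -2, 1], [0, 0, 0, 0, 0, -1, 1], [0, 0, 0, 0, 0, 0, 1], [0, 0, 0, 0, 0, 0, 1]]])

```text
clock: 4.1
ee_pos: [0.5131, -0.1494, 0.0205]
tool_rot: [75.1, 88.8, -25.8]
contact_force: [-0.5, -0.4, -0.2]
grip_width: 0.997
```

```bash
python3 -c "
from h import *
plan([.5085,-.138,.002],80)"
```

```text
t 4.1 pos [ 0.5131 -0.1494  0.0205] x [ 0.018 -0.009 -1.   ] jaw az -100.9 F [-0.5 -0.4 -0.2] M [ 0.01  0.04 -0.03] g 0.997 q [ 15.  31.  -8. 117.   8.  31. -99.]
rot [   1.6   -0.8 -179.1] 179.1
rot [0.5 1.  0.9] 1.5
shift cm [-0.46  1.14 -1.85]
```

Call:
step_arm(series=[[[0.5, 1.0, 0.9, -0.5, 1.1, -0.8, 1], [0, 0, 0, 0, 0, -0.5, 1], [0, 0, 0, 0, 0, 0, 1], [0, 0, 0, 0, 0, 0, 1]]])

```text
clock: 4.5
ee_pos: [0.5099, -0.1377, 0.0095]
tool_rot: [100.1, 89.7, 0.2]
contact_force: [0.4, 0.6, -0.8]
grip_width: 1.001
```

```bash
python3 -c "
from h import *
plan([.5085,-.138,.002],80)"
```

```text
t 4.5 pos [ 0.5099 -0.1377  0.0095] x [ 0.005  0.    -1.   ] jaw az -99.9 F [ 0.4  0.6 -0.8] M [-0.03 -0.03 -0.06] g 1.001 q [ 15.  32.  -8. 118.   8.  30. -99.]
rot [ -0.4  -0.  179.9] 179.9
rot [-0.   0.3 -0.1] 0.3
shift cm [-0.14 -0.03 -0.75]
```

Call:
step_arm(series=[[[0, 0.3, 0, -0.1, 0, -0.6, 1], [0, 0, 0, 0, 0, 0, 0.45], [0, 0, 0, 0, 0, 0, 0.3], [0, 0, 0, 0, 0, 0, 0.3], [0, 0, 0, 0, 0, 0, 0.3], [0, 0, 0, 0, 0, 0, 0.3], [0, 0, 0, 0, 0, 0, 0.3]]], squeeze=60)

```text
clock: 5.2
ee_pos: [0.509, -0.1382, 0.0035]
tool_rot: [-36.4, 89.9, -136.3]
contact_force: [-0.1, 0.4, 0.5]
grip_width: 0.506
```

```bash
python3 -c "
from h import *
st()"
```

```text
t 5.2 pos [ 0.509  -0.1382  0.0035] x [-0.001 -0.001 -1.   ] jaw az -99.9 F [-0.1  0.4  0.5] M [0.01 0.1  0.01] g 0.506 q [ 15.  33.  -8. 118.   9.  30. -99.]
```

Call:
step_arm(series=[[[0, 0, 0, 0, 0, 1.5, 0.3], [0, 0, 0, 0, 0, 3.5, 0.3], [0, 0, 0, 0, 0, 4, 0.3], [0, 0, 0, 0, 0, 4, 0.3], [0, 0, 0, 0, 0, 3, 0.3], [0, 0, 4, -0.3, 3, 1, 0.3], [0, 0, 6, -0.4, 4, 0, 0.3], [0, 0, 6, -0.5, 4, 0, 0.3], [0, 0, 6, -0.5, 4, 0, 0.3], [0, 0, 6, -0.5, 4, 0, 0.3]]])

```text
clock: 6.2
ee_pos: [0.4698, 0.0503, 0.1671]
tool_rot: [-81.9, 88.3, -153.6]
contact_force: [1.3, 0.1, -9.4]
grip_width: 0.502
```

```bash
python3 -c "
from h import *
plan([.441,.394,.18],-29)"
```

```text
t 6.2 pos [0.4698 0.0503 0.1671] x [-0.027 -0.014 -1.   ] jaw az -71.7 F [ 1.3  0.1 -9.4] M [ 0.11 -0.2  -0.03] g 0.502 q [  4.  15. -21. 117.   7.  50. -93.]
rot [ 1.3 -1.2 42.7] 42.8
rot [  -1.5   -1.7 -137.2] 137.3
shift cm [-2.88 34.37  1.29]
```

Call:
step_arm(series=[[[1.3, -1.2, 4.7, -0.2, 3.8, 0.7, 0.3], [0, 0, 4.7, -0.2, 3.8, 0.6, 0.3], [0, 0, 4.7, -0.2, 3.8, 0, 0.3], [0, 0, 4.7, -0.2, 3.8, 0, 0.3], [0, 0, 4.7, -0.2, 3.8, 0, 0.3], [0, 0, 4.7, -0.2, 3.8, 0, 0.3], [0, 0, 4.7, -0.3, 3.8, 0, 0.3], [0, 0, 4.7, -0.3, 3.8, 0, 0.3], [0, 0, 4, -0.3, 3, 0, 0.3], [0, 0, 0, 0, 0, 0, 0.3]]])

```text
clock: 7.2
ee_pos: [0.4293, 0.3939, 0.1645]
tool_rot: [-123.0, 87.8, -150.8]
contact_force: [-1.4, -0.3, -8.7]
grip_width: 0.504
```

```bash
python3 -c "
from h import *
plan([.441,.394,.1],-29)"
```

```text
t 7.2 pos [0.4293 0.3939 0.1645] x [-0.033 -0.019 -0.999] jaw az -27.8 F [-1.4 -0.3 -8.7] M [ 0.08 -0.01  0.01] g 0.504 q [-22.  28. -35. 102.  17.  58. -91.]
rot [ 1.  -1.9 -1.3] 2.5
rot [  3.    1.6 178.7] 178.7
shift cm [ 1.17  0.01 -6.45]
```

Call:
step_arm(series=[[[1, -1.9, -1.3, 1.1, 0, -1, 0.3], [0, 0, 0, 0, 0, -3, 0.3], [0, 0, 0, 0, 0, -3, 0.3], [0, 0, 0, 0, 0, -2, 0.3], [0, 0, 0, 0, 0, 0, 0.3], [0, 0, 0, 0, 0, 0, 0.3]]])

```text
clock: 7.8
ee_pos: [0.4349, 0.3863, 0.0629]
tool_rot: [-102.2, 89.0, -131.3]
contact_force: [0.5, -0.2, -8.7]
grip_width: 0.505
```

```bash
python3 -c "
from h import *
plan([.441,.394,.02],-29)
T=r.capture('top');S=r.capture('scene');crop(T,'t3',110,150,210,250,4);crop(S,'s3',130,190,240,290,4)
cv2.imwrite('pics/m3.png',np.hstack([cv2.imread('pics/t3.png'),cv2.imread('pics/s3.png')[:400,:400]]))"
```

```text
t 7.8 pos [0.4349 0.3863 0.0629] x [-0.012 -0.014 -1.   ] jaw az -29.1 F [ 0.5 -0.2 -8.7] M [ 0.09 -0.08  0.04] g 0.505 q [-25.  35. -31. 107.  24.  46. -97.]
rot [ 0.8 -0.7  0.1] 1.0
rot [  -1.1   -1.2 -179.9] 179.9
shift cm [ 0.61  0.77 -4.29]
```

View pics/m3.png

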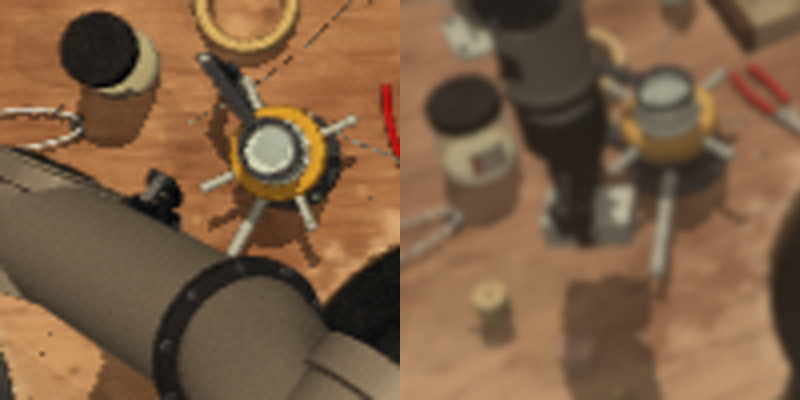

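Call:
step_arm(series=[[[0.8, -0.7, 0, 0.5, 0.7, -1, 0.3], [0, 0, 0, 0, 0, -1.5, 0.3], [0, 0, 0, 0, 0, -1, 0.3], [0, 0, 0, 0, 0, 0, 0.3], [0, 0, 0, 0, 0, 0, 0.3]]])

```text
clock: 8.4
ee_pos: [0.4425, 0.395, 0.0309]
tool_rot: [66.8, 89.6, 37.7]
contact_force: [0.1, -0.7, -8.0]
grip_width: 0.505
```

```bash
python3 -c "
from h import *
plan([.4334,.3794,.006],-29)"
```

```text
t 8.4 pos [0.4425 0.395  0.0309] x [ 0.006  0.005 -1.   ] jaw az -29.2 F [ 0.1 -0.7 -8. ] M [-0.03  0.05 -0.  ] g 0.505 q [-26.  37. -29. 107.  26.  42. -99.]
rot [-0.3  0.3  0.2] 0.5
rot [   0.5    0.4 -179.8] 179.8
shift cm [-0.91 -1.56 -2.49]
```

Call:
step_arm(series=[[[-0.3, 0.3, 0.2, 0, -0.1, -1.4, 0.3], [0, 0, 0, 0, 0, -0.8, 0.3], [0, 0, 0, 0, 0, 0, 0.3], [0, 0, 0, 0, 0, 0, 0.3]]])

```text
clock: 8.8
ee_pos: [0.4428, 0.3941, 0.0075]
tool_rot: [-19.7, 89.9, -48.6]
contact_force: [-0.8, -0.6, -8.7]
grip_width: 0.502
```

```bash
cat > look.py <<'E'
from fitb import *
import sys
o,R=st(); S=r.capture("scene"); a=np.load("fit.npy")
win=(150,205,230,265); s=10
b=[o["ee_pos"][0],o["ee_pos"][1],np.arctan2(R[1,2],R[0,2])+np.pi/2]
im=cv2.resize(draw(S,b,win,1)*0+S["color"][win[1]:win[3],win[0]:win[2],::-1],None,fx=s,fy=s,interpolation=cv2.INTER_CUBIC)
dz=o["ee_pos"][2]-.0035
for z,col in((.034+dz,(255,0,255)),(dz,(0,255,0))):
    q=((proj(S,rect(b,.04,.022,z,2))[[0,1,3,2]]-[win[0],win[1]]+.5)*s).round().astype(np.int32)
    cv2.polylines(im,[q],True,col,1)
L=strip(a[:2],a[2],.05,.161,.022,[-.006,0,.006]); q=((proj(S,L)-[win[0],win[1]]+.5)*s).astype(int)
for u in q: cv2.circle(im,tuple(int(v) for v in u),2,(255,255,0),-1)
cv2.imwrite(f"pics/{sys.argv[1]}.png",im)
d=np.array([np.cos(a[2]),np.sin(a[2])]);n=np.array([d[1],-d[0]]); v=o["ee_pos"][:2]-a[:2]
print("along",v@d,"gap if centred",v@n-.046,"yaw err",np.degrees(b[2]-a[2])%90)
E
python3 look.py l1
```

```text
t 8.8 pos [0.4428 0.3941 0.0075] x [ 0.001 -0.001 -1.   ] jaw az -29.0 F [-0.8 -0.6 -8.7] M [-0.04 -0.    0.  ] g 0.502 q [ -27.   39.  -28.  108.   28.   40. -100.]
along 0.12886419919363584 gap if centred 0.021470774486890137 yaw err 0.026303271494242608
```

View pics/l1.png

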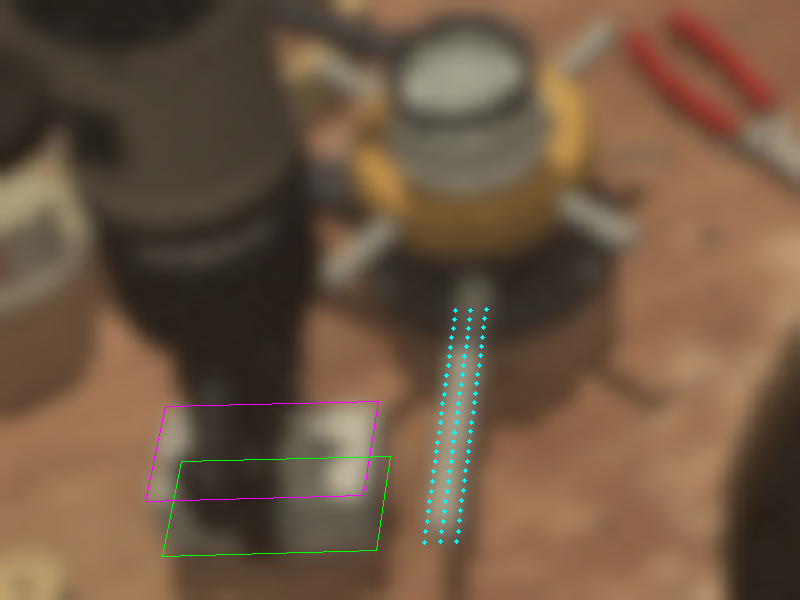

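Call:
step_arm(series=[[[0, 0, 0, -0.4, -0.8, 0, 0.3], [0, 0, 0, -0.5, -0.8, 0, 0.3], [0, 0, 0, 0, 0, 0, 0.3], [0, 0, 0, 0, 0, 0, 0.3]]])

```text
clock: 9.25
ee_pos: [0.433, 0.3764, 0.0084]
tool_rot: [9.1, 89.9, -19.8]
contact_force: [-0.2, 0.0, -9.4]
grip_width: 0.506
```

```bash
python3 look.py l2
```

```text
t 9.25 pos [0.433  0.3764 0.0084] x [ 0.002 -0.001 -1.   ] jaw az -29.0 F [-0.2  0.  -9.4] M [0.05 0.01 0.04] g 0.506 q [ -26.   38.  -28.  110.   28.   39. -100.]
along 0.12887185349746438 gap if centred 0.0013055155028240117 yaw err 0.021312023270127156
```

View pics/l2.png

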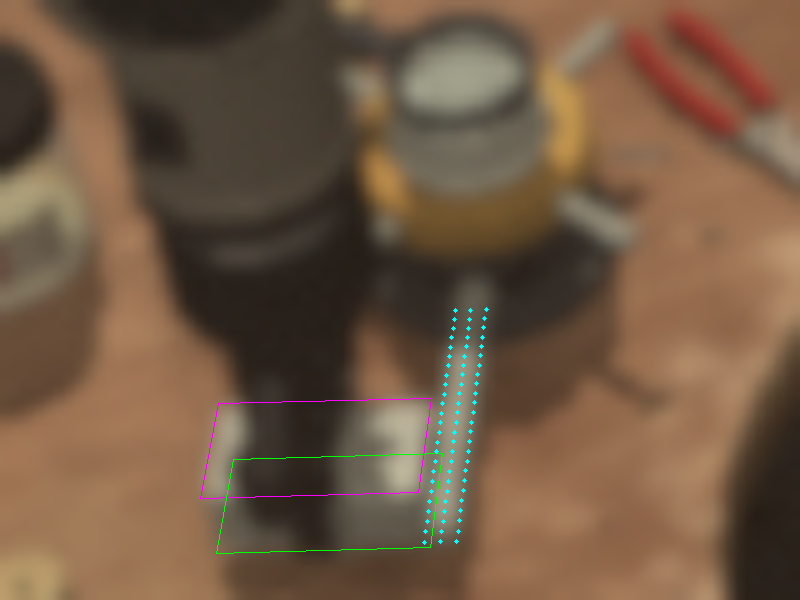

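Call:
step_arm(series=[[[0, 0, 0, 0, -0.1, -0.4, 0.3], [0, 0, 0, 0, 0, 0, 0.3], [0, 0, 0, 0, 0, 0, 0.3]]])

```text
clock: 9.6
ee_pos: [0.4334, 0.3759, 0.0043]
tool_rot: [34.0, 89.9, 5.0]
contact_force: [-0.8, -0.2, -8.5]
grip_width: 0.505
```

```bash
python3 look.py l3
```

```text
t 9.6 pos [0.4334 0.3759 0.0043] x [ 0.002  0.    -1.   ] jaw az -29.0 F [-0.8 -0.2 -8.5] M [ 0.06 -0.03 -0.  ] g 0.505 q [ -26.   38.  -28.  110.   28.   38. -100.]
along 0.12821025716595424 gap if centred 0.0010717820911571238 yaw err 0.015628002632254834
```

Call:
step_arm(series=[[[0, 0, 0, 0, 0, -0.1, 0.3], [0, 0, 0, 0, 0, 0, 0.3], [0, 0, 0, 0, 0, 0, 0.55], [0, 0, 0, 0, 0, 0, 0.6], [0, 0, 0, 0, 0, 0, 0.66], [0, 0, 0, 0, 0, 0, 0.66], [0, 0, 0, 0, 0, 0, 0.66]]])

```text
clock: 10.35
ee_pos: [0.4363, 0.3801, 0.0072]
tool_rot: [68.0, 89.4, 39.0]
contact_force: [0.8, -0.9, -0.2]
grip_width: 0.656
```

```bash
python3 look.py l4
```

```text
t 10.35 pos [0.4363 0.3801 0.0072] x [ 0.009  0.007 -1.   ] jaw az -28.9 F [ 0.8 -0.9 -0.2] M [-0.04  0.02 -0.  ] g 0.656 q [ -26.   38.  -28.  110.   28.   38. -100.]
along 0.12777941323549483 gap if centred 0.00614042733076052 yaw err 0.041242561739792905
```

View pics/l4.png

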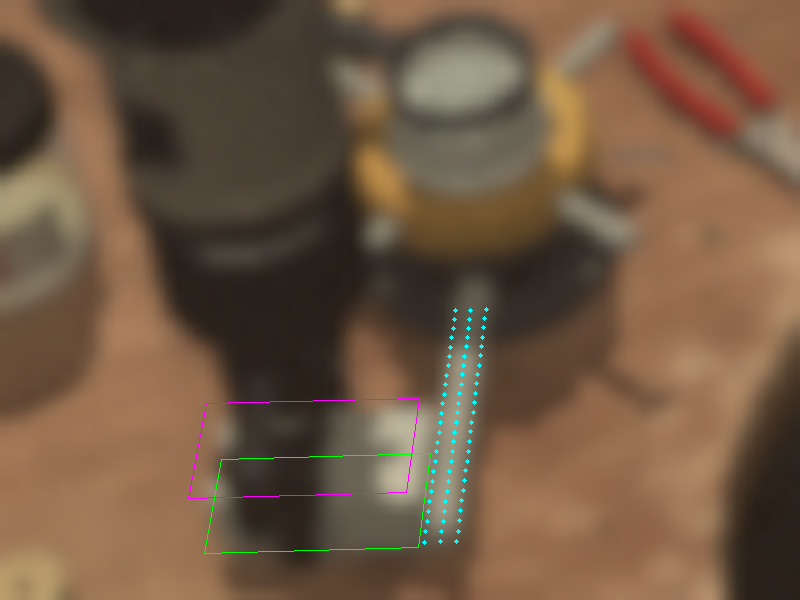

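Call:
step_arm(series=[[[0, 0, 0, 0, 0, 1, 0.66], [0, 0, 0, 0, 0, 3, 0.66], [0, 0, 0, 0, 0, 4, 0.66], [0, 0, 0, 0, 0, 4, 0.6], [0, 0, 0, 0, 0, 4, 0.4], [0, 0, 0, -0.5, -4, 1, 0.2], [0, 0, 0, 0, -4, 0, 0], [0, 0, 0, 0, -4.5, 0, 0], [0, 0, 0, 0, -4.5, 0, 0], [0, 0, 0, 0, -4.5, 0, 0]]])

```text
clock: 11.4
ee_pos: [0.4276, 0.1668, 0.1913]
tool_rot: [73.6, 88.8, 45.5]
contact_force: [1.2, -1.2, -0.2]
grip_width: -0.0
```

```bash
python3 - <<'E'
from h import *
st()
T=r.capture('top');S=r.capture('scene')
import pickle; pickle.dump((S,T),open("st1.pkl","wb"))
crop(T,'t5',110,150,210,250,4);crop(S,'s5',130,190,230,290,4)
cv2.imwrite('pics/m5.png',np.hstack([cv2.imread('pics/t5.png'),cv2.imread('pics/s5.png')]))
E
```

```text
t 11.4 pos [0.4276 0.1668 0.1913] x [ 0.014  0.015 -1.   ] jaw az -28.1 F [ 1.2 -1.2 -0.2] M [-0.04 -0.06 -0.01] g -0.0 q [  3.  12. -36. 119.   9.  50. -66.]
```

View pics/m5.png

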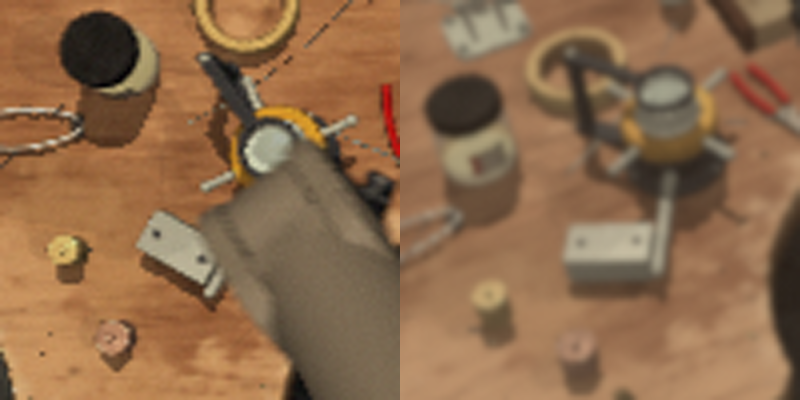

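```bash
cat >> h.py <<'E'
AX=np.array([.5228,.2726])
def bar(phi,t,rho=.064,z=.048):
    p=np.radians(phi); e=np.array([np.cos(p),np.sin(p)]); n=np.array([-e[1],e[0]])
    return [*(AX+rho*e+t*n),z]
def inbar(phi,pos):
    p=np.radians(phi); e=np.array([np.cos(p),np.sin(p)]); n=np.array([-e[1],e[0]]); v=pos[:2]-AX
    return v@e,v@n
E
python3 - <<'E'
from fitb import *
from h import *
plan(bar(-155.7,.03,z=.19),114.3)
S,T=pickle.load(open("st1.pkl","rb"))
x=fitblock(S,T,[.433,.376,np.radians(61)])
d=x[:2]-AX;a=np.radians(151);u=np.array([np.cos(a),np.sin(a)]);print(d@u,d@[u[1],-u[0]])
E
```

```text
t 11.5 pos [0.4278 0.1613 0.1905] x [ 0.013  0.01  -1.   ] jaw az -28.7 F [-0.2  0.8 -0.8] M [ 0.06 -0.06  0.04] g 0.001 q [  3.  12. -35. 119.   9.  50. -66.]
rot [ -1.1  -0.4 143. ] 143.0
rot [ -0.3   0.9 -37. ] 37.0
shift cm [ 4.91  5.76 -0.05]
T -0.688 [0.4344 0.3773] 58.2
ST -1.062 [0.4349 0.3778] 58.8
0.12785429362031414 0.04936511890824879
```

Call:
step_arm(series=[[[-1, -0.4, 8, 0.5, 0.6, 0, 0], [0, 0, 8, 0.5, 0.6, 0, 0], [0, 0, 8, 0.5, 0.6, 0, 0], [0, 0, 8, 0.5, 0.6, 0, 0], [0, 0, 8, 0.5, 0.6, 0, 0], [0, 0, 8, 0.5, 0.6, 0, 0], [0, 0, 8, 0.5, 0.6, 0, 0], [0, 0, 8, 0.5, 0.6, 0, 0], [0, 0, 8, 0.5, 0.5, 0, 0], [0, 0, 8, 0.4, 0.5, 0, 0]]])

```text
clock: 12.5
ee_pos: [0.4771, 0.2227, 0.1973]
tool_rot: [-3.7, 88.4, 50.7]
contact_force: [1.1, 0.0, 0.3]
grip_width: 0.0
```

```bash
python3 - <<'E'
from h import *
plan(bar(-155.7,.03,z=.12),114.3)
E
```

```text
t 12.5 pos [0.4771 0.2227 0.1973] x [ 0.018  0.021 -1.   ] jaw az 54.4 F [1.1 0.  0.3] M [-0.04  0.02  0.02] g 0.0 q [  9.  22. -50. 110.  20.  56.   5.]
rot [-1.6  0.3 59.9] 59.9
rot [   0.3    1.9 -120.1] 120.1
shift cm [-0.03 -0.38 -7.73]
```

Call:
step_arm(series=[[[-1.6, 0.3, 8, 0, -0.1, -1, 0], [0, 0, 8, 0, -0.1, -1, 0], [0, 0, 8, 0, -0.1, -1, 0], [0, 0, 8, 0, -0.1, -1, 0], [0, 0, 8, 0, 0, -1, 0], [0, 0, 8, 0, 0, -1, 0], [0, 0, 8, 0, 0, -1, 0], [0, 0, 3, 0, 0, 0, 0], [0, 0, 0, 0, 0, 0, 0]]])

```text
clock: 13.4
ee_pos: [0.478, 0.2238, 0.1306]
tool_rot: [-74.2, 89.0, 42.0]
contact_force: [-0.2, 0.3, 0.3]
grip_width: 0.001
```

```bash
python3 - <<'E'
from h import *
plan(bar(-155.7,.03,z=.08),114.3)
S=r.capture('scene');T=r.capture('top');crop(S,'s6',130,190,230,290,4);crop(T,'t6',130,150,230,250,4)
cv2.imwrite('pics/m6.png',np.hstack([cv2.imread('pics/t6.png'),cv2.imread('pics/s6.png')]))
E
```

```text
t 13.4 pos [0.478  0.2238 0.1306] x [ 0.013  0.012 -1.   ] jaw az 116.2 F [-0.2  0.3  0.3] M [ 0.01  0.04 -0.04] g 0.001 q [ 14.  33. -60. 112.  35.  54.  54.]
rot [-0.7  0.8 -1.9] 2.2
rot [ -1.2  -1.  178.1] 178.1
shift cm [-0.12 -0.49 -5.06]
```

View pics/m6.png

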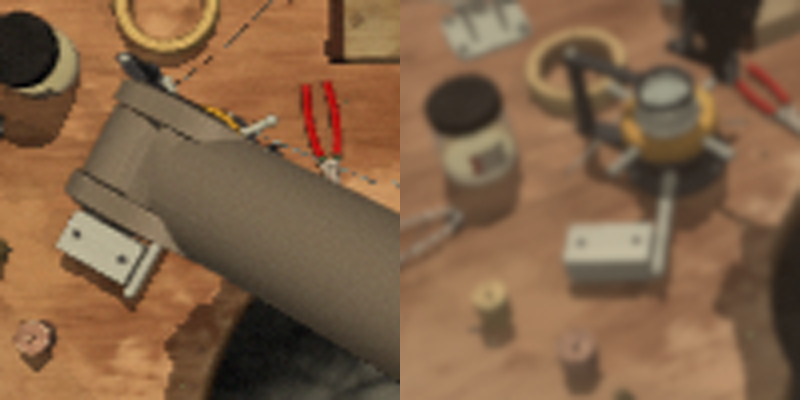

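```bash
python3 - <<'E'
from h import *
S=r.capture('scene'); print(proj(S,[r.observe()["ee_pos"]]))
crop(S,'s7',150,100,350,250,4)
E
```

```text
[[211.03716578 209.59194618]]
```

View pics/s7.png

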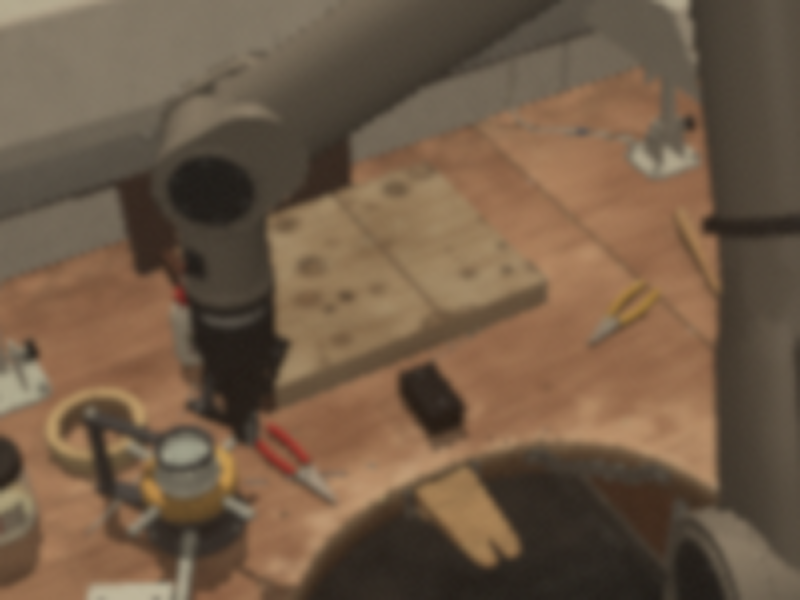

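Call:
step_arm(series=[[[-0.7, 0.8, -1.9, -0.1, -0.5, -2, 0], [0, 0, 0, 0, 0, -2, 0], [0, 0, 0, 0, 0, -1, 0], [0, 0, 0, 0, 0, 0, 0], [0, 0, 0, 0, 0, 0, 0]]])

```text
clock: 14.05
ee_pos: [0.4788, 0.2198, 0.0822]
tool_rot: [-126.4, 89.7, -12.5]
contact_force: [0.7, 0.7, 1.0]
grip_width: 0.001
```

```bash
python3 - <<'E'
from h import *
plan(bar(-155.7,.03,z=.048),114.3)
S=r.capture('scene');crop(S,'s8',160,180,240,240,10)
E
```

```text
t 14.05 pos [0.4788 0.2198 0.0822] x [ 0.005 -0.001 -1.   ] jaw az 113.9 F [0.7 0.7 1. ] M [-0.01  0.02 -0.03] g 0.001 q [ 11.  36. -55. 114.  39.  51.  48.]
rot [0.1 0.3 0.4] 0.5
rot [ 4.000e-01 -1.000e-01 -1.796e+02] 179.6
shift cm [-0.2  -0.09 -3.42]
```

View pics/s8.png

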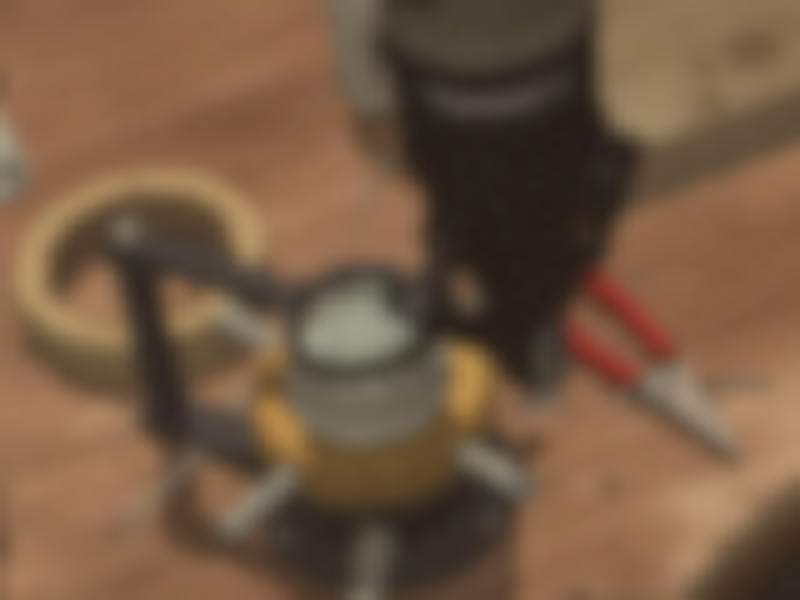

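Call:
step_arm(series=[[[0, 0.3, 0.4, -0.2, -0.1, -1.5, 0], [0, 0, 0, 0, 0, -1.2, 0], [0, 0, 0, 0, 0, 0, 0], [0, 0, 0, 0, 0, 0, 0]]])

```text
clock: 14.5
ee_pos: [0.4774, 0.219, 0.0542]
tool_rot: [-129.6, 89.9, -15.4]
contact_force: [-0.2, -0.5, -0.1]
grip_width: 0.002
```

```bash
python3 - <<'E'
from h import *
plan(bar(-155.7,.02,z=.048),114.3)
print(inbar(-155.7,r.observe()["ee_pos"]))
S=r.capture('scene');crop(S,'s9',160,180,240,240,10)
E
```

```text
t 14.5 pos [0.4774 0.219  0.0542] x [ 0.001 -0.    -1.   ] jaw az 114.3 F [-0.2 -0.5 -0.1] M [ 0.01  0.02 -0.02] g 0.002 q [  9.  38. -53. 115.  42.  48.  46.]
rot [0.  0.1 0. ] 0.1
rot [ 1.0e-01 -0.0e+00 -1.8e+02] 180.0
shift cm [-0.47  0.91 -0.62]
(np.float64(0.06345225599696559), np.float64(0.03018587310965956))
```

View pics/s9.png

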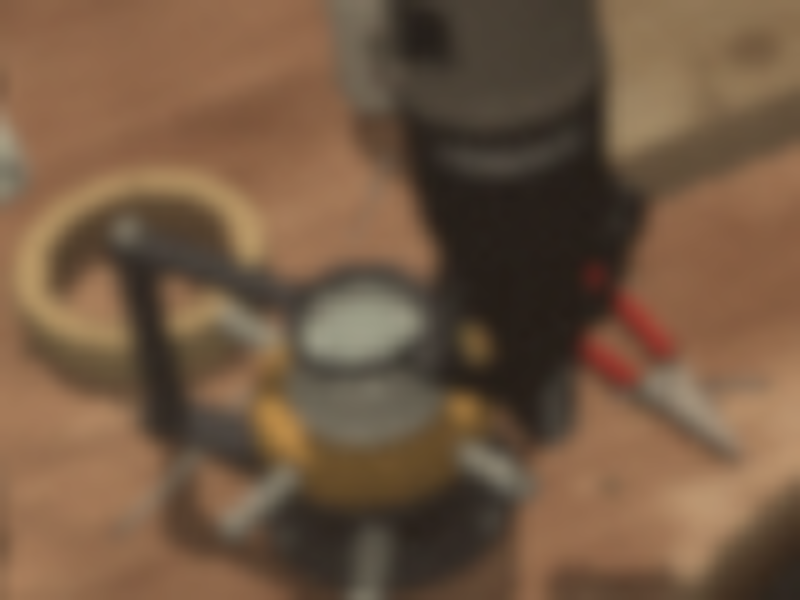

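Call:
step_arm(series=[[[0, 0, 0, -0.1, 0.2, -0.4, 0], [0, 0, 0, -0.2, 0.4, 0, 0], [0, 0, 0, -0.1, 0.3, 0, 0], [0, 0, 0, 0, 0, 0, 0]]])

```text
clock: 14.95
ee_pos: [0.4733, 0.2293, 0.0505]
tool_rot: [-101.6, 89.9, 12.7]
contact_force: [0.6, -0.1, 0.6]
grip_width: -0.001
```

```bash
python3 - <<'E'
from h import *
o,_=st()
print(inbar(-155.7,o["ee_pos"]))
E
```

```text
t 14.95 pos [0.4733 0.2293 0.0505] x [ 0.002  0.    -1.   ] jaw az 114.3 F [ 0.6 -0.1  0.6] M [ 0.01  0.01 -0.03] g -0.001 q [  8.  39. -53. 115.  42.  48.  45.]
(np.float64(0.06297108688902212), np.float64(0.01909684273725585))
```

```bash
cat > arc.py <<'E'
from h import *
import sys
step=float(sys.argv[1]); N=int(sys.argv[2]); rho=float(sys.argv[3]) if len(sys.argv)>3 else .065
o,R=st(); v=o["ee_pos"][:2]-AX; az=np.degrees(np.arctan2(v[1],v[0])); rr=np.hypot(*v)
jaw=np.degrees(np.arctan2(R[1,2],R[0,2])); phi=jaw-270
print("r",rr.round(4),"az",az.round(1),"jaw-based bar az",phi.round(1),"inbar(jaw)",np.round(inbar(phi,o["ee_pos"]),4),"z",o["ee_pos"][2].round(4))
tgt=.0685
p=v.copy()
for i in range(N):
    a=np.radians(az+step*(i+1)); q=tgt*np.array([np.cos(a),np.sin(a)]) ; d=q-p; p=q
    print([0,0,step,*(np.round(d*100,1))])
E
python3 arc.py -4 10
```

```text
t 14.95 pos [0.4733 0.2293 0.0505] x [ 0.002  0.    -1.   ] jaw az 114.3 F [ 0.6 -0.1  0.6] M [ 0.01  0.01 -0.03] g -0.001 q [  8.  39. -53. 115.  42.  48.  45.]
r 0.0658 az -138.8 jaw-based bar az -155.7 inbar(jaw) [0.063  0.0191] z 0.0505
[0, 0, -4.0, np.float64(-0.5), np.float64(0.2)]
[0, 0, -4.0, np.float64(-0.3), np.float64(0.4)]
[0, 0, -4.0, np.float64(-0.2), np.float64(0.4)]
[0, 0, -4.0, np.float64(-0.2), np.float64(0.4)]
[0, 0, -4.0, np.float64(-0.2), np.float64(0.4)]
[0, 0, -4.0, np.float64(-0.2), np.float64(0.5)]
[0, 0, -4.0, np.float64(-0.1), np.float64(0.5)]
[0, 0, -4.0, np.float64(-0.1), np.float64(0.5)]
[0, 0, -4.0, np.float64(-0.1), np.float64(0.5)]
[0, 0, -4.0, np.float64(-0.0), np.float64(0.5)]
```

Call:
step_arm(series=[[[0, 0, -4, -0.5, 0.2, 0, 0], [0, 0, -4, -0.3, 0.4, 0, 0], [0, 0, -4, -0.2, 0.4, 0, 0], [0, 0, -4, -0.2, 0.4, 0, 0], [0, 0, -4, -0.2, 0.4, 0, 0]]])

```text
clock: 15.45
ee_pos: [0.461, 0.2412, 0.0506]
tool_rot: [-171.7, 89.3, -78.4]
contact_force: [-0.1, -3.3, 3.2]
grip_width: -0.0
```

```bash
python3 arc.py -4 10;python3 - <<'E'
from h import *
S=r.capture('scene');crop(S,'s10',140,190,240,265,8)
E
```

```text
t 15.45 pos [0.461  0.2412 0.0506] x [ 0.002 -0.012 -1.   ] jaw az 93.3 F [-0.1 -3.3  3.2] M [-0.81 -0.01 -0.02] g -0.0 q [  3.  36. -48. 116.  39.  46.  24.]
r 0.0693 az -153.0 jaw-based bar az -176.7 inbar(jaw) [0.0634 0.0279] z 0.0506
[0, 0, -4.0, np.float64(-0.1), np.float64(0.5)]
[0, 0, -4.0, np.float64(-0.2), np.float64(0.4)]
[0, 0, -4.0, np.float64(-0.1), np.float64(0.5)]
[0, 0, -4.0, np.float64(-0.1), np.float64(0.5)]
[0, 0, -4.0, np.float64(-0.1), np.float64(0.5)]
[0, 0, -4.0, np.float64(-0.0), np.float64(0.5)]
[0, 0, -4.0, np.float64(-0.0), np.float64(0.5)]
[0, 0, -4.0, np.float64(0.0), np.float64(0.5)]
[0, 0, -4.0, np.float64(0.1), np.float64(0.5)]
[0, 0, -4.0, np.float64(0.1), np.float64(0.5)]
```

View pics/s10.png

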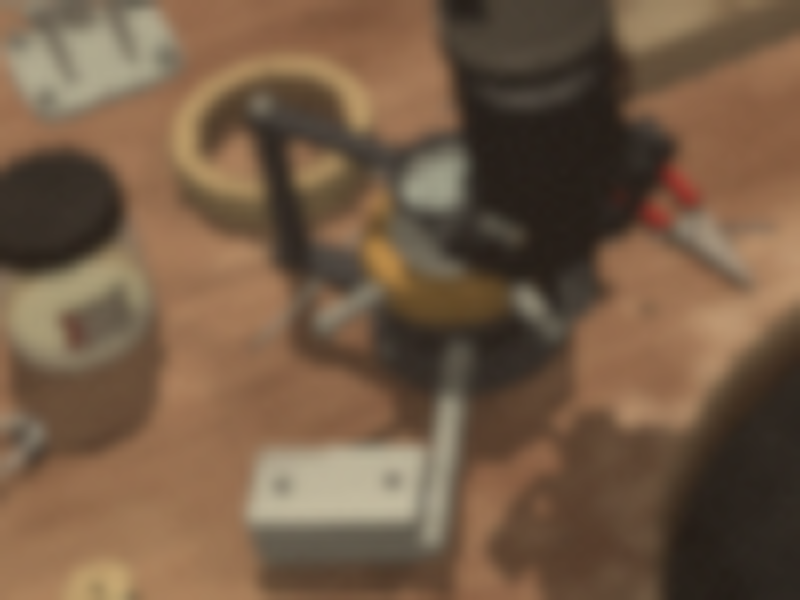

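Call:
step_arm(series=[[[0, 0.4, -1, -0.2, 0.6, 0, 0], [0, 0, -2, -0.2, 0.6, 0, 0], [0, 0, -3, -0.1, 0.6, 0, 0], [0, 0, -4, -0.1, 0.6, 0, 0], [0, 0, -4, -0.1, 0.6, 0, 0], [0, 0, -4, 0, 0.6, 0, 0]]])

```text
clock: 16.1
ee_pos: [0.4552, 0.272, 0.0508]
tool_rot: [169.5, 88.6, -115.9]
contact_force: [-1.8, -4.4, 4.6]
grip_width: -0.001
```

```bash
python3 arc.py -4 10;python3 - <<'E'
from h import *
S=r.capture('scene');crop(S,'s11',140,190,240,265,8)
E
```

```text
t 16.1 pos [0.4552 0.272  0.0508] x [-0.011 -0.022 -1.   ] jaw az 74.6 F [-1.8 -4.4  4.6] M [-0.88  0.23  0.07] g -0.001 q [ -4.  36. -44. 114.  35.  46.   6.]
r 0.0676 az -179.5 jaw-based bar az -195.4 inbar(jaw) [0.065  0.0186] z 0.0508
[0, 0, -4.0, np.float64(-0.1), np.float64(0.5)]
[0, 0, -4.0, np.float64(0.0), np.float64(0.5)]
[0, 0, -4.0, np.float64(0.1), np.float64(0.5)]
[0, 0, -4.0, np.float64(0.1), np.float64(0.5)]
[0, 0, -4.0, np.float64(0.1), np.float64(0.5)]
[0, 0, -4.0, np.float64(0.2), np.float64(0.4)]
[0, 0, -4.0, np.float64(0.2), np.float64(0.4)]
[0, 0, -4.0, np.float64(0.2), np.float64(0.4)]
[0, 0, -4.0, np.float64(0.3), np.float64(0.4)]
[0, 0, -4.0, np.float64(0.3), np.float64(0.4)]
```

View pics/s11.png

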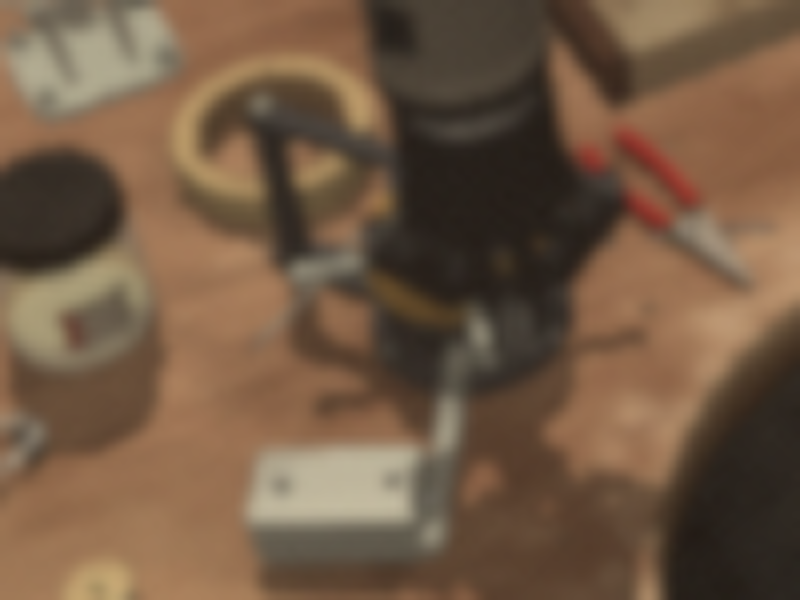

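Call:
step_arm(series=[[[-0.5, 1, -3, 0, 0.6, 0, 0], [0, 0, -4, 0, 0.6, 0, 0], [0, 0, -4, 0.1, 0.6, 0, 0], [0, 0, -4, 0.1, 0.6, 0, 0], [0, 0, -4, 0.2, 0.6, 0, 0], [0, 0, -4, 0.2, 0.5, 0, 0]]])

```text
clock: 16.75
ee_pos: [0.4619, 0.302, 0.051]
tool_rot: [162.7, 87.1, -146.1]
contact_force: [-2.9, -5.3, 4.9]
grip_width: -0.002
```

```bash
python3 arc.py -4 10;python3 - <<'E'
from h import *
S=r.capture('scene');crop(S,'s12',140,190,240,265,8)
E
```

```text
t 16.75 pos [0.4619 0.302  0.051 ] x [-0.042 -0.028 -0.999] jaw az 51.3 F [-2.9 -5.3  4.9] M [-0.93  0.34  0.  ] g -0.002 q [-10.  36. -39. 110.  30.  48. -14.]
r 0.0676 az 154.2 jaw-based bar az -218.7 inbar(jaw) [0.0659 0.0152] z 0.051
[0, 0, -4.0, np.float64(0.1), np.float64(0.5)]
[0, 0, -4.0, np.float64(0.3), np.float64(0.4)]
[0, 0, -4.0, np.float64(0.3), np.float64(0.4)]
[0, 0, -4.0, np.float64(0.3), np.float64(0.4)]
[0, 0, -4.0, np.float64(0.3), np.float64(0.3)]
[0, 0, -4.0, np.float64(0.4), np.float64(0.3)]
[0, 0, -4.0, np.float64(0.4), np.float64(0.3)]
[0, 0, -4.0, np.float64(0.4), np.float64(0.3)]
[0, 0, -4.0, np.float64(0.4), np.float64(0.2)]
[0, 0, -4.0, np.float64(0.4), np.float64(0.2)]
```

View pics/s12.png

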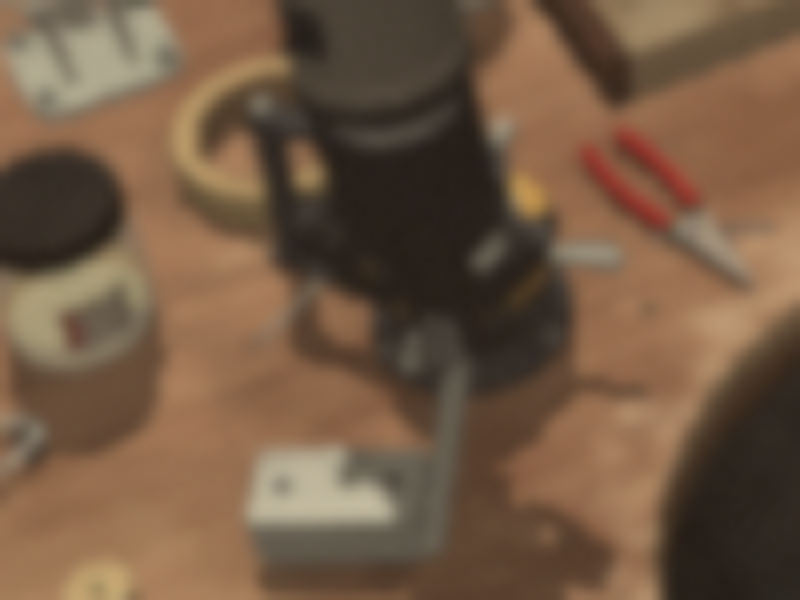

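Call:
step_arm(series=[[[1.6, -2.4, -3, 0.1, 0.6, 0, 0], [0, 0, -4, 0.2, 0.5, 0, 0], [0, 0, -4, 0.3, 0.5, 0, 0], [0, 0, -4, 0.3, 0.5, 0, 0], [0, 0, -4, 0.3, 0.4, 0, 0]]])

```text
clock: 17.3
ee_pos: [0.473, 0.3221, 0.0504]
tool_rot: [-151.9, 89.5, -119.7]
contact_force: [-2.7, -5.2, 5.3]
grip_width: 0.001
```

```bash
python3 arc.py -4 8;python3 - <<'E'
from h import *
S=r.capture('scene');crop(S,'s13',140,190,240,265,8)
E
```

```text
t 17.3 pos [0.473  0.3221 0.0504] x [-0.004 -0.007 -1.   ] jaw az 32.2 F [-2.7 -5.2  5.3] M [-0.97  0.33 -0.08] g 0.001 q [-15.  35. -34. 109.  28.  44. -32.]
r 0.0702 az 135.2 jaw-based bar az -237.8 inbar(jaw) [0.0684 0.0158] z 0.0504
[0, 0, -4.0, np.float64(0.5), np.float64(0.2)]
[0, 0, -4.0, np.float64(0.4), np.float64(0.3)]
[0, 0, -4.0, np.float64(0.4), np.float64(0.3)]
[0, 0, -4.0, np.float64(0.4), np.float64(0.2)]
[0, 0, -4.0, np.float64(0.4), np.float64(0.2)]
[0, 0, -4.0, np.float64(0.4), np.float64(0.2)]
[0, 0, -4.0, np.float64(0.5), np.float64(0.2)]
[0, 0, -4.0, np.float64(0.5), np.float64(0.1)]
```

View pics/s13.png

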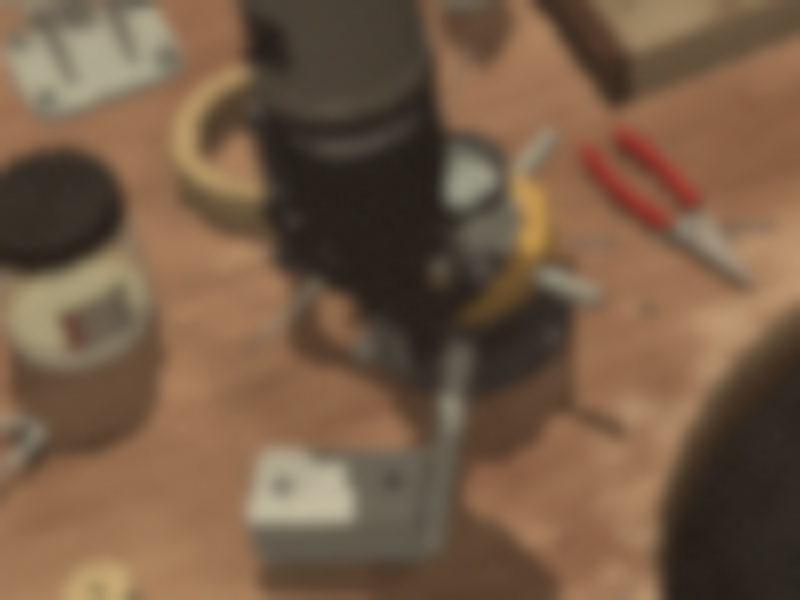

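Call:
step_arm(series=[[[0, 0, -4, 0.4, 0.4, 0, 0], [0, 0, -4, 0.4, 0.4, 0, 0], [0, 0, -4, 0.4, 0.3, 0, 0]]])

```text
clock: 17.65
ee_pos: [0.4837, 0.3313, 0.0502]
tool_rot: [-151.4, 89.2, -131.1]
contact_force: [-2.9, -4.3, 5.4]
grip_width: 0.001
```

```bash
python3 arc.py -4 8
```

```text
t 17.65 pos [0.4837 0.3313 0.0502] x [-0.009 -0.01  -1.   ] jaw az 20.3 F [-2.9 -4.3  5.4] M [-0.79  0.51 -0.02] g 0.001 q [-17.  36. -31. 107.  25.  45. -42.]
r 0.0706 az 123.7 jaw-based bar az -249.7 inbar(jaw) [0.0686 0.0163] z 0.0502
[0, 0, -4.0, np.float64(0.5), np.float64(0.1)]
[0, 0, -4.0, np.float64(0.4), np.float64(0.2)]
[0, 0, -4.0, np.float64(0.4), np.float64(0.2)]
[0, 0, -4.0, np.float64(0.5), np.float64(0.2)]
[0, 0, -4.0, np.float64(0.5), np.float64(0.1)]
[0, 0, -4.0, np.float64(0.5), np.float64(0.1)]
[0, 0, -4.0, np.float64(0.5), np.float64(0.1)]
[0, 0, -4.0, np.float64(0.5), np.float64(0.0)]
```

Call:
step_arm(series=[[[0, 0, -4, 0.5, 0.2, 0, 0], [0, 0, -4, 0.5, 0.2, 0, 0], [0, 0, -4, 0.5, 0.2, 0, 0]]])

```text
clock: 17.95
ee_pos: [0.4955, 0.338, 0.0503]
tool_rot: [-160.5, 89.0, -151.8]
contact_force: [-3.4, -4.4, 5.8]
grip_width: 0.001
```

```bash
python3 arc.py -4 5;python3 - <<'E'
from h import *
S=r.capture('scene');crop(S,'s14',140,190,240,265,8)
E
```

```text
t 17.95 pos [0.4955 0.338  0.0503] x [-0.015 -0.008 -1.   ] jaw az 8.7 F [-3.4 -4.4  5.8] M [-0.81  0.68 -0.04] g 0.001 q [-19.  36. -28. 105.  23.  45. -51.]
r 0.0708 az 112.7 jaw-based bar az -261.3 inbar(jaw) [0.0687 0.0171] z 0.0503
[0, 0, -4.0, np.float64(0.5), np.float64(-0.0)]
[0, 0, -4.0, np.float64(0.5), np.float64(0.1)]
[0, 0, -4.0, np.float64(0.5), np.float64(0.1)]
[0, 0, -4.0, np.float64(0.5), np.float64(0.1)]
[0, 0, -4.0, np.float64(0.5), np.float64(0.0)]
```

View pics/s14.png

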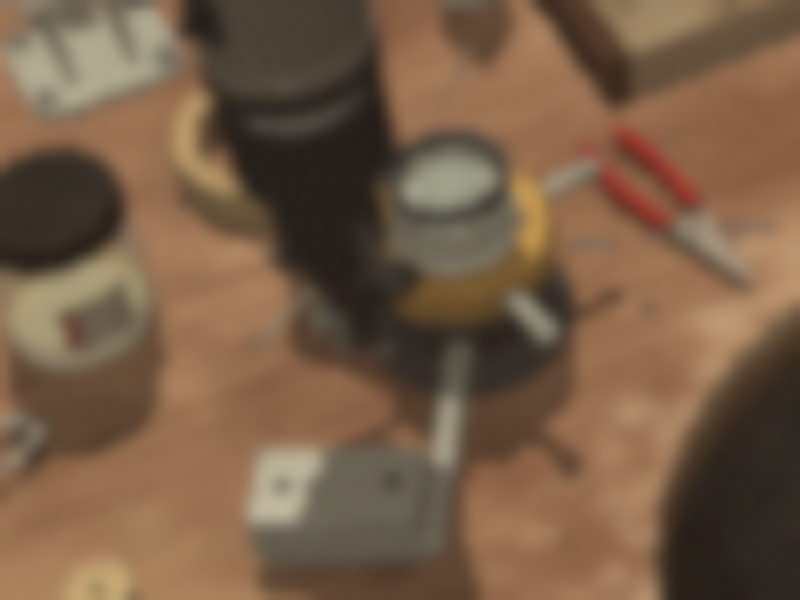

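Call:
step_arm(series=[[[0.5, -0.8, -4, 0.5, 0.1, 0, 0], [0, 0, -3, 0.5, 0.1, 0, 0]]])

```text
clock: 18.2
ee_pos: [0.5004, 0.3404, 0.0498]
tool_rot: [-177.5, 89.4, -175.6]
contact_force: [-21.6, -6.4, 19.2]
grip_width: -0.001
```

```bash
python3 arc.py -4 3
```

```text
t 18.2 pos [0.5004 0.3404 0.0498] x [-0.01  -0.001 -1.   ] jaw az 1.9 F [-21.6  -6.4  19.2] M [-1.52  4.09  0.07] g -0.001 q [-20.  36. -26. 105.  22.  44. -56.]
r 0.0714 az 108.3 jaw-based bar az -268.1 inbar(jaw) [0.0685 0.0202] z 0.0498
[0, 0, -4.0, np.float64(0.6), np.float64(-0.1)]
[0, 0, -4.0, np.float64(0.5), np.float64(0.1)]
[0, 0, -4.0, np.float64(0.5), np.float64(0.1)]
```

Call:
step_arm(series=[[[0, 0, 0, -0.8, 0, 0, 0], [0, 0, 0, -0.8, 0.1, 0, 0], [0, 0, 0, 0, 0.2, 2, 0], [0, 0, 0, 0, 0, 4, 0], [0, 0, 0, 0, 0, 4, 0], [0, 0, 0, 0, 0, 3, 0], [0, 0, 0, -1, -4, 1, 0], [0, 0, 0, 0, -4.5, 0, 0], [0, 0, 0, 0, -4.5, 0, 0], [0, 0, 0, 0, -4.5, 0, 0]]])

```text
clock: 19.2
ee_pos: [0.467, 0.1779, 0.1948]
tool_rot: [100.1, 89.2, 104.9]
contact_force: [0.6, 0.6, -0.2]
grip_width: -0.002
```

Call:
step_arm(series=[[[0, 0, 0, 0, -4.5, 0, 0], [0, 0, 0, 0, -4.5, 0, 0], [0, 0, 0, 0, -4.5, 0, 0], [0, 0, 0, 0, -4.5, 0, 0], [0, 0, 0, 0, -4.5, 0, 0], [0, 0, 0, 0, -4.5, 0, 0], [0, 0, 0, 0, -4, 0, 0], [0, 0, 0, 0, 0, 0, 0]]])

```text
clock: 20.0
ee_pos: [0.4659, -0.1483, 0.1957]
tool_rot: [39.1, 89.2, 45.1]
contact_force: [-0.8, -0.4, -1.0]
grip_width: -0.001
```

```bash
python3 - <<'E'
from h import *
import pickle
st()
S=r.capture('scene');T=r.capture('top');pickle.dump((S,T),open("st2.pkl","wb"))
crop(S,'s15',130,190,230,290,4);crop(T,'t15',110,150,210,250,4)
cv2.imwrite('pics/m15.png',np.hstack([cv2.imread('pics/t15.png'),cv2.imread('pics/s15.png')]))
E
python3 fit.py st2.pkl 2
python3 - <<'E'
from fitb import *
S,T=pickle.load(open("st2.pkl","rb"))
x=fitblock(S,T,[.433,.376,np.radians(61)])
cv2.imwrite("pics/fitb2.png",np.hstack([draw(S,x,(150,225,215,285),6),draw(T,x,(130,190,195,250),6)]))
E
```

```text
t 20.0 pos [ 0.4659 -0.1483  0.1957] x [ 0.01  0.01 -1.  ] jaw az 6.0 F [-0.8 -0.4 -1. ] M [-0.01 -0.01  0.01] g -0.001 q [ 29.  13. -21. 115.   5.  52.  12.]
S -2.709 [0.5217 0.2714] [150.4   4.9]
T -4.678 [0.5228 0.273 ] [150.3   5.1]
ST -7.297 [0.5226 0.2726] [150.6   5. ]
T -0.727 [0.4356 0.3784] 60.8
ST -1.11 [0.4355 0.3787] 61.7
```

View pics/m15.png

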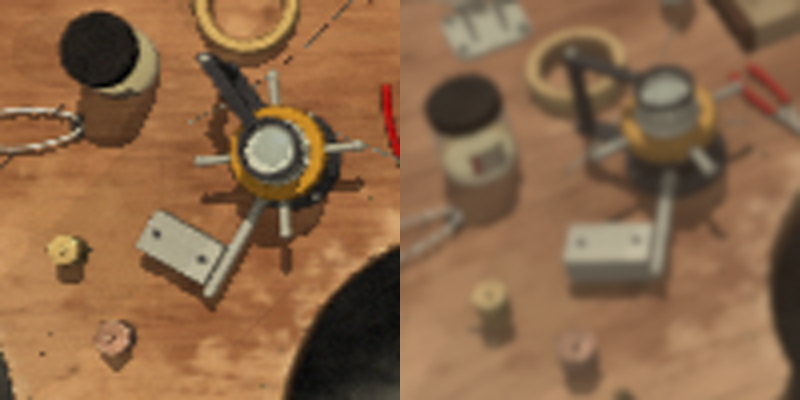

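View pics/fitb2.png

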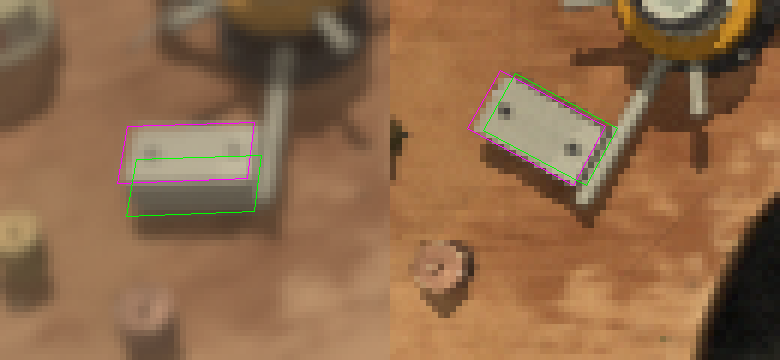

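View pics/fit2.png

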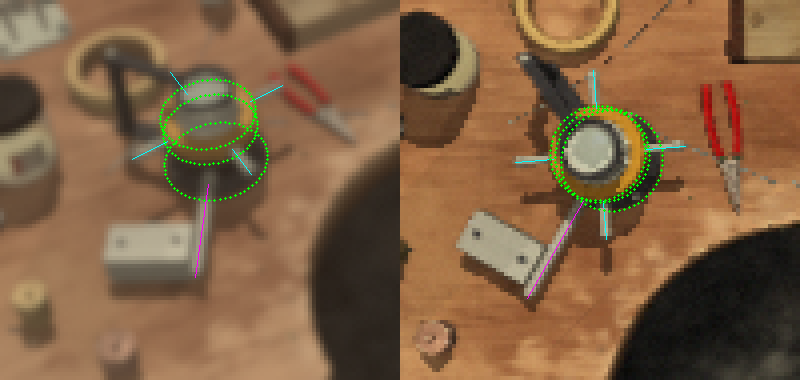

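```bash
python3 - <<'E'
from h import *
plan(bar(-175,.034,.066,.15),5)
E
```

```text
t 20.1 pos [ 0.4664 -0.1431  0.1958] x [ 0.01   0.013 -1.   ] jaw az 6.3 F [ 0.3  0.5 -1.1] M [ 0.06  0.02 -0.03] g 0.001 q [ 29.  13. -21. 115.   5.  52.  11.]
rot [-0.7  0.6 -1.3] 1.6
rot [ -0.9  -1.1 178.7] 178.7
shift cm [-0.64 37.6  -4.58]
```

Call:
step_arm(series=[[[-0.7, 0.6, -1.3, -0.1, 4, 0, 0], [0, 0, 0, -0.1, 4.2, 0, 0], [0, 0, 0, -0.1, 4.2, 0, 0], [0, 0, 0, -0.1, 4.2, 0, 0], [0, 0, 0, -0.1, 4.2, -0.5, 0], [0, 0, 0, -0.1, 4.2, -1, 0], [0, 0, 0, 0, 4.2, -1, 0], [0, 0, 0, 0, 4, -1, 0], [0, 0, 0, 0, 2, -1, 0], [0, 0, 0, 0, 0, 0, 0]]])

```text
clock: 21.1
ee_pos: [0.4517, 0.2429, 0.1517]
tool_rot: [38.3, 89.2, 45.7]
contact_force: [-0.4, -0.0, -0.7]
grip_width: 0.001
```

```bash
python3 - <<'E'
from h import *
plan(bar(-175,.034,.066,.08),5)
E
```

```text
t 21.1 pos [0.4517 0.2429 0.1517] x [ 0.01  0.01 -1.  ] jaw az 7.3 F [-0.4 -0.  -0.7] M [-0.05  0.   -0.05] g 0.001 q [ -8.  21. -33. 114.  15.  48. -41.]
rot [-0.6  0.6 -2.4] 2.5
rot [ -0.9  -0.9 177.6] 177.6
shift cm [ 0.83 -0.99 -7.17]
```

Call:
step_arm(series=[[[-0.6, 0.6, -2, 0.8, -1, -1, 0], [0, 0, 0, 0, 0, -2, 0], [0, 0, 0, 0, 0, -2, 0], [0, 0, 0, 0, 0, -1, 0], [0, 0, 0, 0, 0, 0, 0]]])

```text
clock: 21.6
ee_pos: [0.4607, 0.2294, 0.0895]
tool_rot: [-91.6, 89.8, -86.5]
contact_force: [0.1, 0.2, 0.1]
grip_width: 0.003
```

```bash
python3 - <<'E'
from h import *
plan(bar(-175,.03,.066,.05),5); print(inbar(-175,r.observe()["ee_pos"]))
E
```

```text
t 21.6 pos [0.4607 0.2294 0.0895] x [ 0.    -0.004 -1.   ] jaw az 5.2 F [0.1 0.2 0.1] M [-0.04  0.04 -0.05] g 0.003 q [-10.  26. -29. 116.  19.  42. -46.]
rot [ 0.2  0.  -0.2] 0.3
rot [ -0.    0.3 179.8] 179.8
shift cm [-0.1   0.75 -3.95]
(np.float64(0.06563987529542425), np.float64(0.03758499651785555))
```

Call:
step_arm(series=[[[0, 0, 0, 0, 0.1, -1.5, 0], [0, 0, 0, 0, 0.1, -1.5, 0], [0, 0, 0, 0, 0.1, -0.5, 0], [0, 0, 0, 0, 0.5, 0, 0], [0, 0, 0, 0, 0.3, 0, 0], [0, 0, 0, 0, 0, 0, 0]]])

```text
clock: 22.2
ee_pos: [0.4622, 0.2406, 0.0529]
tool_rot: [-61.1, 89.8, -56.1]
contact_force: [-0.2, -0.3, -0.1]
grip_width: 0.001
```

```bash
python3 - <<'E'
from h import *
st(); print(inbar(-175,r.observe()["ee_pos"]))
E
```

```text
t 22.2 pos [0.4622 0.2406 0.0529] x [ 0.002 -0.003 -1.   ] jaw az 5.0 F [-0.2 -0.3 -0.1] M [ 0.01 -0.03 -0.  ] g 0.001 q [-13.  30. -27. 117.  22.  39. -49.]
(np.float64(0.06315878968439124), np.float64(0.026630215583965618))
```

Call:
step_arm(series=[[[0, 0, 0, -0.2, 0.5, -0.2, 0], [0, 0, 0, -0.1, 0.4, 0, 0], [0, 0, 0, 0, 0.4, 0, 0]]])

```text
clock: 22.5
ee_pos: [0.4596, 0.2504, 0.0512]
tool_rot: [-82.3, 89.4, -77.5]
contact_force: [0.3, -19.4, 8.5]
grip_width: -0.003
```

```bash
python3 - <<'E'
from h import *
st(); print(inbar(-175,r.observe()["ee_pos"]))
E
```

```text
t 22.5 pos [0.4596 0.2504 0.0512] x [ 0.002 -0.009 -1.   ] jaw az 4.8 F [  0.3 -19.4   8.5] M [-3.07 -0.33 -0.68] g -0.003 q [-14.  30. -27. 116.  22.  39. -51.]
(np.float64(0.0649212919783206), np.float64(0.016572983252714616))
```

Call:
step_arm(series=[[[0, 0, 0, 0, -0.8, 0, 0], [0, 0, 0, 0, -0.8, 0, 0], [0, 0, 0, 0, -0.3, 2, 0], [0, 0, 0, 0, 0, 4, 0], [0, 0, 0, 0, 0, 4, 0], [0, 0, 0, 0, -3, 3, 0], [0, 0, 0, 0, -4.5, 0, 0], [0, 0, 0, 0, -4.5, 0, 0], [0, 0, 0, 0, -4.5, 0, 0], [0, 0, 0, 0, -4.5, 0, 0]]])

```text
clock: 23.5
ee_pos: [0.4583, 0.0212, 0.189]
tool_rot: [-23.0, 89.4, -17.2]
contact_force: [1.0, 0.2, -1.2]
grip_width: 0.001
```

Call:
step_arm(series=[[[0, 0, 0, 0, -4.5, 0, 0], [0, 0, 0, 0, -4.5, 0, 0], [0, 0, 0, 0, -4.5, 0, 0], [0, 0, 0, 0, -3, 0, 0], [0, 0, 0, 0, 0, 0, 0], [0, 0, 0, 0, 0, 0, 0]]])

```text
clock: 24.1
ee_pos: [0.4558, -0.1578, 0.1905]
tool_rot: [-25.1, 89.0, -19.9]
contact_force: [-0.4, 0.5, 0.0]
grip_width: -0.001
```

```bash
python3 - <<'E'
from h import *
import pickle
st()
S=r.capture('scene');T=r.capture('top');pickle.dump((S,T),open("st3.pkl","wb"))
crop(S,'s16',155,230,215,270,10);crop(T,'t16',135,190,185,230,14)
S0,T0=pickle.load(open("st0.pkl","rb"))
print(np.abs(S["color"].astype(int)-S0["color"])[215:300,110:160].max(), np.abs(T["color"].astype(int)-T0["color"])[150:245,100:140].max())
E
python3 fit.py st3.pkl 3
```

```text
t 24.1 pos [ 0.4558 -0.1578  0.1905] x [ 0.017 -0.006 -1.   ] jaw az 5.2 F [-0.4  0.5  0. ] M [ 0.04 -0.    0.03] g -0.001 q [ 30.  13. -21. 117.   6.  50.  11.]
11 19
S -2.702 [0.5217 0.2716] [150.4   5. ]
T -4.634 [0.5228 0.2731] [150.5   5.1]
ST -7.247 [0.5225 0.2727] [150.5   5. ]
```

View pics/t16.png

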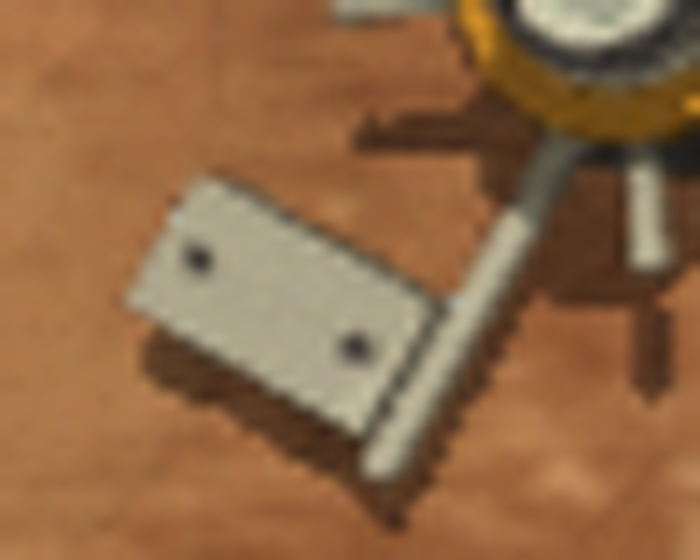

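View pics/s16.png

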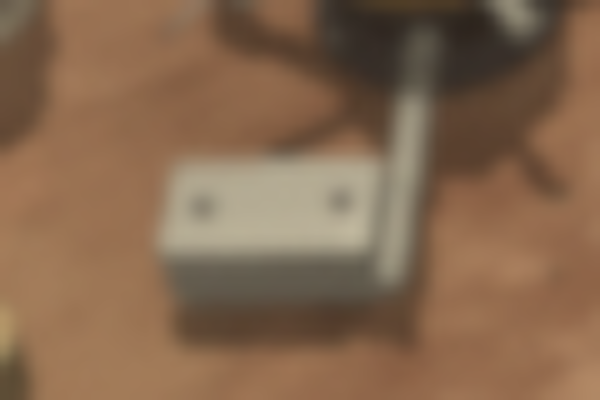

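```bash
python3 -c "
from workcell import r
print(r.sign_off())"
```

```text
the job is handed in; nothing more can be done
None
```

The bench block is set against the focus lever, the lock ring is turned clockwise to its hard stop, and the job is handed in after about 24 s.

**Block:** I placed the light-grey (bare steel) block with its 44 mm end face against the lever, on the side the ring drags it to. I judged contact from the enlarged pictures and from the lever not following the ring. A fit of the block's outline instead put it up to about 4 mm off the lever. I put that down to the fit's own error, so the exact gap is not measured.

**Ring:** I pushed it round about 109° (1.91 rad) by one bar until it stopped. A second push on another bar, away from the bracket, met 19 N and nothing moved, so I take it as fully tight.

**Lever:** it went from 151.0° to 150.5°, about 1 mm at the tip against the 12 mm allowed.

**Other things on the bench:** the image areas around the jar and pots look the same as at the start. The gripper was clear of everything at hand-in.

**Forces:** the highest readings were about 29 N, when the ring reached its stop.

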